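# Load the shielded vial counter and hold its shutter open

## Robot

A 7-joint arm with a two-finger parallel gripper is mounted at the origin on the work surface; the furniture and walls round the work are solid. World frame = base frame: x ahead of the robot, y to its left, z up, the work surface at z = 0. Lengths are in mm, angles in rad, forces in N, time in s.
With the tool pointing down it reaches from about 350 to 775 mm from the base axis. Payload 3.1 kg.
Tool frame: the origin (TCP) lies midway between the tips of the shut fingers; the grasp point (between the pads) lies 19 mm behind it; z points along the fingers, x is the direction in which the jaws open and shut, and the axes are right-handed (so a half turn about z gives the same grasp; the last joint's range is limited). The gripper opens to 85 mm and grips with 20 to 120 N. Pads are 22 mm wide; open, the fingers measure 114 mm over their backs; the gripper's body (76 mm by 85 mm) begins 54 mm behind the grasp point. The pads swing forward as they close: fully open they stand 13 mm farther back than shut.
Start: joints at [-1.236, 0.311, 0.014, 1.512, -0.004, 1.319, -0.027], TCP at [202.345, 511.443, 231.304] pointing down, gripper open.
Joint ranges: [-2.7, 2.7], [-0.3, 1.91], [-1.27, 1.3], [0.12, 2.57], [-1.44, 4.58], [0.2, 2.03], [-3.05, 3.05]. Speed limits (rad/s): [2.79, 2.79, 3.14, 3.14, 3.14, 3.14, 3.14].

## Interface

Orientations are given as a rotation vector (axis times angle).
In Python, from bench import sensors, imaging, r gives the robot as it stands. The module is installed in compiled form; this text tells all that it offers.
- The arm moves only by the shell command python3 -m creep 'ROWS' [OPENING] [FORCE]. ROWS is JSON, a list of rows, each a list of 4 numbers: the shift along the tool's x, y, z in m, then the turn about the tool's z in rad. In form: [[dx, dy, dz, yaw], ...]. A call has 1 to 8 rows; each row shifts and turns the commanded pose from where the row before left it, along the tool's axes as they then stand; what a row does not reach is not made up. A row lasts 1/12 s, in which the tool goes at most 41.7 mm and 7.16 degrees, less where a joint would pass 70% of its speed; a pose out of reach is approached as far as the arm can. A call is refused whole if a number of a shift passes 0.0417 or a number of a turn 0.125, either way. A call with a gripper value outside its range is refused whole. OPENING is the opening, from -1 (shut) to 1 (fully open), set as the call begins (- or left out, the last holds). The fingers move at their own pace and stop on an object; FORCE is the grip in N (left out, the last holds). Time passes only in rows, so rows that do not move let the fingers close. It gives the time, the measured TCP pose, the force and the opening at its end, in the units of the state.
- sensors.get_state(): the state, without advancing time (a new reading comes with each control period).
- imaging.read_camera(name): name is "scene" or "top"; returns the picture (420x560x3 uint8, red, green, blue); there is no depth.
- imaging.camera_params(name): a dict with "fx", "fy", "cx", "cy" (pixels), "T" (4x4, takes a point from camera to world coordinates). Camera axes: x right, y up, looking along -z (the intrinsics and any distortion apply to the point x, -y, -z); pixel columns grow to the right and rows downward; lengths in mm; the calibration is good to about 2 mm. A picture is of the moment at which its call begins. camera_params takes no time and is no camera call.
- r.job_done(): hands the job in, once; it reports no verdict.
The state is a dict: "time": time; "qpos": joint angles; "qvel": joint speeds; "joint_efforts": joint torques, N m; "position": TCP position; "ee_rot": TCP orientation; "wrist_force": force on the tool from outside, world axes, zero at the start; "ft_torque": the same for the moment, N m; "finger_gap": finger opening in mm.
Only numpy, scipy, OpenCV 4.12 (cv2) and the standard library are available. Lean on these libraries where they do the work, as an engineer would, in place of code of your own. Each camera call takes 0.05 s, during which the arm holds its last target.

## Task

Pull the blue loading hatch of the shielded counter down as far as it goes, stand the vial with the red cap in the tray behind it and push the hatch fully shut again. Then flip the yellow safety catch clear of the lever, pull the red-balled shutter lever all the way towards the front of the counter, and finish still gripping the ball with the lever held there (it springs back if let go). Leave the blue-capped vial where it stands, and do not force the lever while the catch blocks it.

Things in the scene. Friction and masses are not known exactly. Their poses are not given: they have to be found in the camera images.
- counter: The shielded vial counter, a fixed white and grey bench machine, 95 deep (its x) x 250 wide (its y) x 123 mm high. Origin: centre of its underside; its own -x points out of its front, z up. Hatch bay at y = +12 to +125 mm, roof top 123 mm up, its edge 26 mm behind the front face; control deck at y = -125 to +12 mm, 51 mm up. Its front faces mostly to the robot's left (+y).
- load_hatch (a joint): Angle of the blue loading hatch, a panel 88 mm wide hinged along its bottom edge on the counter's front face: 0 = shut, 0.7 rad = fully open (its top swung outwards, to the counter's -x). It stays where it is left (about 3 N at its grip tab moves it).
- hatch_hinge (a point): Middle of the hatch's hinge line, on the front face 20 mm above the bench and 70 mm to the counter's +y; the hinge line runs along the counter's y. Fixed to the counter; axes as the counter's.
- hatch_tab (a point): Centre of the part to grip of the black upright tab on top of the hatch: 30 mm wide (along the counter's y), 12 mm thick, standing up from the roof's level; the tab's top is 16 mm above this point. The point lies 117 mm above the hinge line along the panel and 5 mm outside it, and swings with the hatch. The tab can be pinched across its 30 mm width from above.
- tray (a point): Centre of the floor of the tray on the inside of the hatch, 30 mm above and 35 mm behind the hinge line; axes as the counter's when shut, tilting with the hatch (x away from the panel, z out of the tray). Inside 54 mm in x (panel at -27, 21 mm high lip at +27), 82 mm in y between 14 mm high cheeks. In the open tray a released vial leans on the panel; it stands up as the hatch shuts.
- red_vial_mid (a point): Centre, half-way up, of the loose vial with the red cap and blue band: 28 mm diameter, 57 mm tall, upright on the bench at the start, z along it. This one is to be loaded.
- blue_vial_mid (a point): Centre, half-way up, of another loose vial, with a blue cap and green band, 22 mm diameter, 46 mm tall, upright on the bench. To be left alone.
- safety_catch (a joint): Angle of the yellow safety catch: 0 = its rear pawl lies across the lever's path and stops the lever, 1.4 rad = flipped right over, away from the lever. It turns about a line along the counter's x, 100 mm to the counter's -y and 62 mm above the bench, and stays where it is left (about 1 N at the tip moves it). The lever is free from about 1 rad.
- catch_tip (a point): Tip of the catch's upright front paddle (18 mm wide along the counter's x, 35 mm in front of the counter's middle; 10 mm thick, 72 mm long from its turning line, leaning 0.2 rad towards the lever at joint value 0). Push it to the counter's -y to flip the catch; there is 90 mm of free space on its +y side, above the deck, in front of the lever.
- shutter_lever (a joint): Angle of the shutter lever: 0 = at rest, leaning 0.3 rad back; 0.65 rad = pulled fully towards the counter's front (-x), leaning 0.35 rad forward. A spring pulls it back to 0: about 3 N at the ball at rest, 5 N when fully pulled.
- lever_ball (a point): Centre of the red ball, 32 mm diameter, on top of the lever, 120 mm from its pivot; about 177 mm above the bench. It can be pinched from above across the counter's y and led along the arc about the pivot.
- lever_pivot (a point): Pivot of the lever, 62 mm above the bench; the lever turns about a line along the counter's y through it. Fixed to the counter; axes as the counter's.
Things that resemble listed ones, but are neither listed nor needed, are in the scene too. Leave any pink look-alike of the part that bears red_vial_mid alone.

How it is judged:
By the outcome, as a careful person would: the job done as asked, in the order asked, and still so for the second after the job is handed in, while the arm keeps its last pose, push and grip.
It also fails if it takes over 72 s, if anything falls off the work surface, if the arm or the gripper's body presses on something with over 40 N, if the wrist force passes 120 N, or if a joint passes its speed limit or range.

## Working session

There is one attempt and no reset: what is moved stays moved. The work goes in short steps, Python scripts to look and compute and a shell command to move; the robot and the scene stay as the last step left them, time stands still between calls to the robot, and variables do not carry over. Pictures are saved under pics/ and viewed, and the job is handed in when it is done.

```bash
mkdir -p pics; ls; python3 - <<'E'
from bench import sensors, imaging
import cv2
print(sensors.get_state())
for n in("scene","top"):
    p=imaging.camera_params(n);print(n,p)
    cv2.imwrite(f"pics/{n}0.png",imaging.read_camera(n)[:,:,::-1])
E
```

```text
pics
{'time': 0.0, 'qpos': array([-1.23568974,  0.31168514,  0.01399844,  1.51304619, -0.00438095,
        1.31918585, -0.02717549]), 'qvel': array([ 1.21895482e-03,  2.17213151e-04,  4.78703246e-04,  1.27623103e-03,
        1.04666668e-03,  8.87637145e-06, -2.15772843e-04]), 'joint_efforts': array([ 4.63561482e-04, -3.79903936e+01,  1.46460738e-01, -2.30591959e+01,
        1.24051014e-02,  1.35857676e-02, -2.77355065e-05]), 'position': array([202.10782876, 510.74676762, 230.24771824]), 'ee_rot': array([ 2.59695436,  1.76542843, -0.00287411]), 'wrist_force': array([-0.06413294,  0.66098006,  0.42297394]), 'ft_torque': array([0.03115648, 0.00327726, 0.01530003]), 'finger_gap': 85.4080925559558}
scene {'fx': 417.25772871593796, 'fy': 417.25772871593796, 'cx': 279.93878387709907, 'cy': 207.20197998747216, 'T': array([[-3.79072271e-01,  5.75803937e-01, -7.24399089e-01,
        -1.46537855e+02],
       [-9.25293770e-01, -2.26003790e-01,  3.04554964e-01,
         1.91375143e+02],
       [ 1.16470078e-02,  7.85730306e-01,  6.18459565e-01,
         6.53237570e+02],
       [ 0.00000000e+00,  0.00000000e+00,  0.00000000e+00,
         1.00000000e+00]])}
top {'fx': 454.293995652542, 'fy': 454.293995652542, 'cx': 276.835264607435, 'cy': 211.89671786489296, 'T': array([[-9.49908526e-03,  9.87592196e-01, -1.56752744e-01,
         3.08827843e+02],
       [-9.99790510e-01, -6.53788994e-03,  1.93956810e-02,
        -5.08610195e+01],
       [ 1.81301910e-02,  1.56904147e-01,  9.87447409e-01,
         1.00375504e+03],
       [ 0.00000000e+00,  0.00000000e+00,  0.00000000e+00,
         1.00000000e+00]])}
```

View pics/scene0.png

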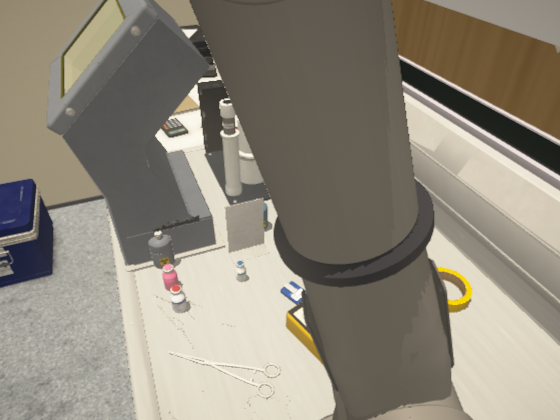

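View pics/top0.png

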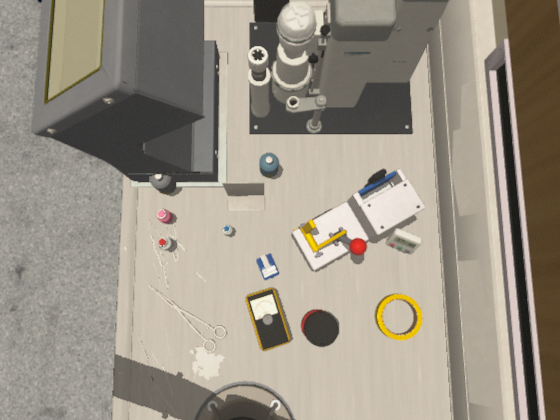

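```bash
cat > h.py <<'E'
import numpy as np,cv2
from bench import sensors, imaging
from scipy.spatial.transform import Rotation as R
def ray(n,u,v):
    p=imaging.camera_params(n);T=p["T"]
    d=np.array([(u-p["cx"])/p["fx"],-(v-p["cy"])/p["fy"],-1.])
    return T[:3,3],T[:3,:3]@d
def atz(n,u,v,z):
    o,d=ray(n,u,v);return o+d*(z-o[2])/d[2]
def proj(n,P):
    p=imaging.camera_params(n);T=p["T"];q=T[:3,:3].T@(np.asarray(P,float)-T[:3,3])
    return p["cx"]+p["fx"]*q[0]/-q[2],p["cy"]-p["fy"]*q[1]/-q[2]
def crop(n,f,u0,v0,u1,v1,k,src=None):
    im=imaging.read_camera(n)[:,:,::-1] if src is None else cv2.imread(src)
    cv2.imwrite(f,cv2.resize(im[v0:v1,u0:u1],None,fx=k,fy=k,interpolation=cv2.INTER_CUBIC))
E
python3 - <<'E'
from h import *
crop("top","pics/c1.png",280,160,440,280,5,"pics/top0.png")
crop("top","pics/c2.png",140,170,300,290,5,"pics/top0.png")
crop("scene","pics/c3.png",140,220,300,340,5,"pics/scene0.png")
E
```

```text
(no output)
```

View pics/c1.png

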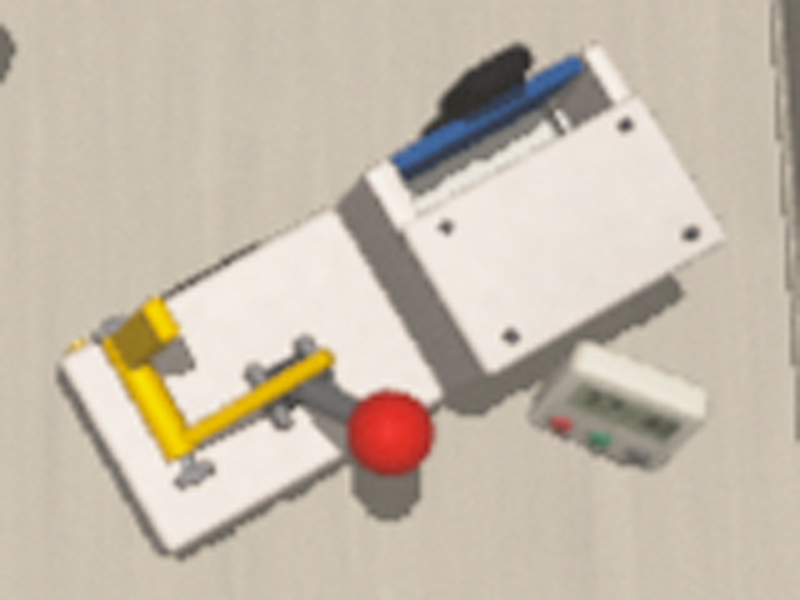

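View pics/c2.png

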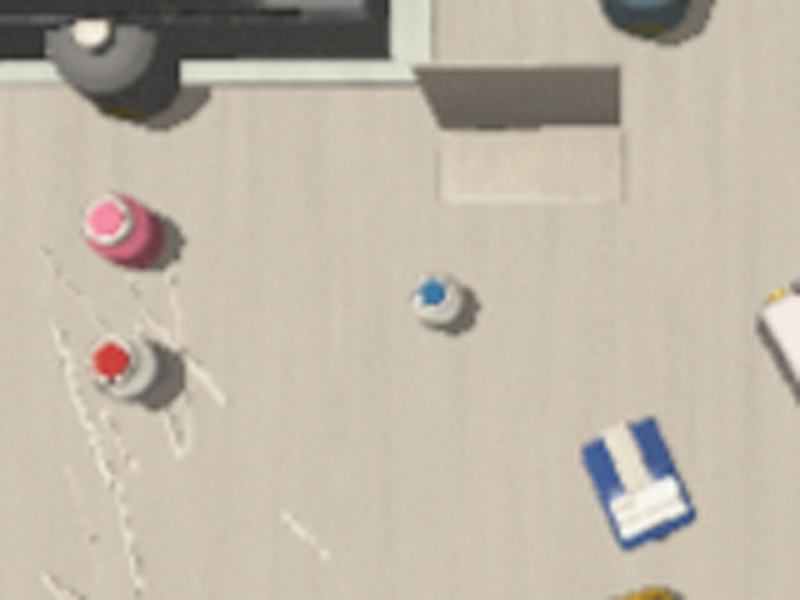

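View pics/c3.png

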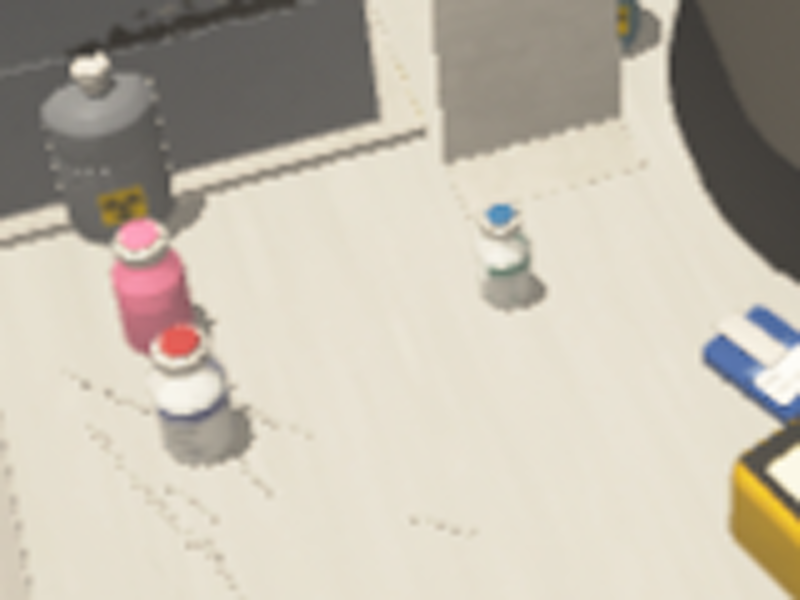

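```bash
cat >> h.py <<'E'
E
python3 - <<'E'
from h import *
from scipy.optimize import least_squares
c=lambda u,v:(280+u/5-.4,160+v/5-.4)
obs=[((47.5,125,123),c(725,238)),((47.5,12,123),c(490,375)),((-21.5,12,123),c(405,225)),((-21.5,125,123),c(632,98)),
((47.5,-125,51),c(172,548)),((-47.5,-125,51),c(62,362)),((-47.5,12,51),c(335,208))]
W=lambda q,P:np.array([q[0]+np.cos(q[2])*P[0]-np.sin(q[2])*P[1],q[1]+np.sin(q[2])*P[0]+np.cos(q[2])*P[1],P[2]])
f=lambda q:np.concatenate([np.subtract(proj("top",W(q,P)),o) for P,o in obs])
for th in(-2.6,):
    s=least_squares(f,[430,-230,th]);print(s.x,s.fun.reshape(-1,2).round(1))
q=s.x
for n,P in dict(tab=(-52.5,70,137),hinge=(-47.5,70,20)).items():print(n,W(q,P),proj("top",W(q,P)))
# ball: find lever pivot x,y from ball pixel, ball z=62+120cos.3
b=atz("top",*c(390,433),62+120*np.cos(.3));print("ball",b)
d=b[:2]-q[:2];C,S=np.cos(q[2]),np.sin(q[2]);print("ball in counter",C*d[0]+S*d[1],-S*d[0]+C*d[1])
tip=W(q,(-35,-100+72*np.sin(.2),62+72*np.cos(.2)));print("tip",tip,proj("top",tip))
for n,(u,v),z in[("red",(110/5+140,360/5+170),57),("pink",(108/5+140,220/5+170),57),("blue",(433/5+140,293/5+170),46)]:print(n,atz("top",u-.4,v-.4,z))
print("red scene",[proj("scene",atz("top",161.6,241.6,57)) ])
o1,d1=ray("top",161.6,241.6);o2,d2=ray("scene",180/5+139.6,341/5+219.6)
t=np.linalg.lstsq(np.c_[d1,-d2],o2-o1,rcond=None)[0];print(o1+t[0]*d1,o2+t[1]*d2)
E
```

```text
[ 436.92180538 -231.16399769   -2.63569413] [[ 1.5  0.1]
 [-0.1  0.6]
 [-1.3  0.3]
 [ 1.6 -1.6]
 [-0.5  1.8]
 [-1.1 -0.5]
 [-0.2 -0.9]]
tab [ 516.76717694 -266.954592    137.        ] (np.float64(377.78411338955925), np.float64(175.87804735120216))
hinge [ 512.39347989 -269.37756003   20.        ] (np.float64(366.42733295045997), np.float64(190.2030446210849))
ball [ 375.66642067 -214.1508472   176.6403787 ]
ball in counter 45.33803511375031 -44.56604108163262
tip [ 426.01004389 -139.24172073  132.5647936 ] (np.float64(313.7088794340675), np.float64(222.41749494635687))
red [398.17556533 170.77141723  57.        ]
pink [457.10759411 173.38232619  57.        ]
blue [426.60527525  37.95093729  46.        ]
red scene [(np.float64(174.56050838427012), np.float64(288.62286554620596))]
[397.93319018 170.17019101  59.56827911] [397.44282557 168.69102996  59.17573509]
```

```bash
cat >> h.py <<'E'
Q=[436.9,-231.2,-2.6357]
def W(P,q=None):
    q=Q if q is None else q
    c,s=np.cos(q[2]),np.sin(q[2]);return np.array([q[0]+c*P[0]-s*P[1],q[1]+s*P[0]+c*P[1],P[2]])
def overlay(f,u0,v0,u1,v1,k,src,q=None,n="top"):
    im=cv2.resize(cv2.imread(src)[v0:v1,u0:u1],None,fx=k,fy=k,interpolation=cv2.INTER_CUBIC)
    def ln(*P):
        p=[proj(n,W(a,q)) for a in P];p=np.array([[(a+.5-u0)*k,(b+.5-v0)*k] for a,b in p]).astype(np.int32)
        cv2.polylines(im,[p],False,(0,200,0),1,cv2.LINE_AA)
    ln((47.5,12,123),(47.5,125,123),(-21.5,125,123),(-21.5,12,123),(47.5,12,123))
    ln((47.5,12,51),(47.5,-125,51),(-47.5,-125,51),(-47.5,12,51),(47.5,12,51))
    ln((-58.5,55,153),(-58.5,85,153),(-46.5,85,153),(-46.5,55,153),(-58.5,55,153))
    ln((-47.5,-125,0),(47.5,-125,0),(47.5,125,0))
    a=.2;ln((-44,-100+72*np.sin(a),62+72*np.cos(a)),(-26,-100+72*np.sin(a),62+72*np.cos(a)))
    cv2.imwrite(f,im)
E
python3 - <<'E'
from h import *
overlay("pics/o1.png",290,160,430,275,5,"pics/top0.png")
E
```

```text
(no output)
```

View pics/o1.png

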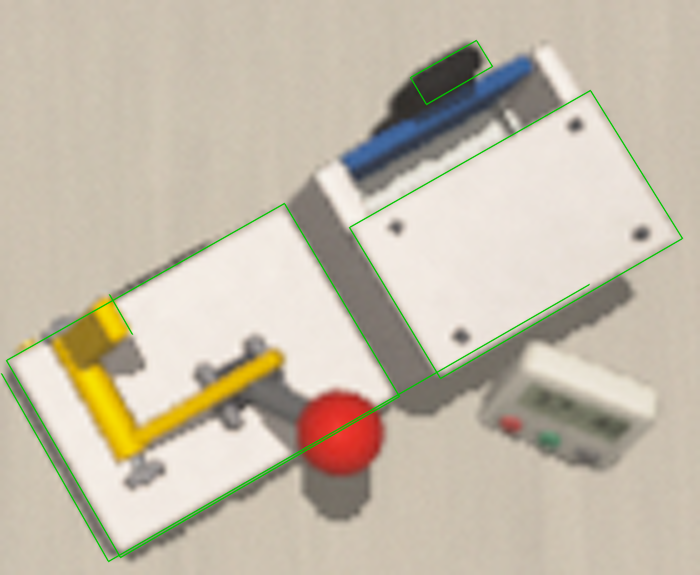

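```bash
cat >> h.py <<'E'
def st():
    s=sensors.get_state();Rm=R.from_rotvec(s["ee_rot"]).as_matrix()
    a=np.arctan2(Rm[1,0],Rm[0,0])
    print("t %.2f pos %s xang %.3f F %s gap %.1f tilt %.3f"%(s["time"],s["position"].round(1),a,s["wrist_force"].round(1),s["finger_gap"],np.arccos(-Rm[2,2])), "q",s["qpos"].round(2))
    return s,Rm,a
def go(P,tot=None):
    s,Rm,a=st();d=Rm.T@(np.asarray(P)-s["position"])
    print("target",np.round(P,1),"tool shift mm",d.round(1),"yaw to jaw=cy",round(-((Q[2]+np.pi/2-a+np.pi/2)%np.pi-np.pi/2),3))
E
python3 - <<'E'
from h import *
for z in(0,150,300):print(z,atz("top",335,110,z),atz("top",400,110,z), atz("top",200,175,z))
print(proj("top",W((-126.7,70,106.3))))
go(W((-52.5,70,230)))
E
python3 -m creep '[[0,0,0,-0.11],[0,0,0,-0.11],[0,0,0,-0.11],[0,0,0,-0.11],[0,0,0,-0.11],[0,0,0,-0.11],[0,0,0,-0.11],[0,0,0,-0.11]]' -0.2
python3 - <<'E'
from h import *
go((370,170,230));go(W((-52.5,70,230)))
E
```

```text
0 [ 707.24141741 -208.16425751    0.        ] [ 706.89231434 -360.16305661    0.        ] [ 5.53737231e+02  1.02272251e+02 -1.13686838e-13]
150 [ 647.70295066 -184.65704237  150.        ] [ 647.40601715 -313.94131559  150.        ] [517.13825344  79.38819114 150.        ]
300 [ 588.1644839  -161.14982723  300.        ] [ 587.91971995 -267.71957457  300.        ] [480.53927592  56.50413114 300.        ]
(np.float64(355.4083340612068), np.float64(148.65677657412985))
t 0.10 pos [202.1 510.8 230.3] xang 1.194 F [-0.   0.9 -0.5] gap 85.4 tilt 0.002 q [-1.24  0.31  0.01  1.51 -0.    1.32 -0.03]
target [ 516.7 -267.   230. ] tool shift mm [-607.5  578.7    1.7] yaw to jaw=cy -0.883
time: 0.77
position: [202.2, 511.0, 230.7]
ee_rot: [1.591, 2.709, -0.002]
wrist_force: [-0.3, -0.2, -0.2]
finger_gap: 34.3
t 0.77 pos [202.2 511.  230.7] xang 2.080 F [-0.3 -0.2 -0.2] gap 34.3 tilt 0.001 q [-1.13  0.32 -0.12  1.51  0.04  1.32  0.82]
target [370 170 230] tool shift mm [-379.5  -19.6    1. ] yaw to jaw=cy 0.003
t 0.77 pos [202.2 511.  230.7] xang 2.080 F [-0.3 -0.2 -0.2] gap 34.3 tilt 0.001 q [-1.13  0.32 -0.12  1.51  0.04  1.32  0.82]
target [ 516.7 -267.   230. ] tool shift mm [-832.7 -104.3    1.5] yaw to jaw=cy 0.003
```

```bash
python3 -m creep '[[-0.035,-0.002,0,0],[-0.035,-0.002,0,0],[-0.035,-0.002,0,0],[-0.035,-0.002,0,0],[-0.035,-0.002,0,0],[-0.035,-0.002,0,0],[-0.035,-0.002,0,0],[-0.035,-0.002,0,0]]' 0.2
python3 -m creep '[[-0.035,-0.002,0,0],[-0.035,-0.002,0,0],[-0.035,-0.002,0,0],[-0.035,-0.002,0,0],[-0.035,-0.003,0,0],[-0.035,-0.005,0,0],[-0.035,-0.005,0,0],[-0.035,-0.005,0,0]]'
python3 - <<'E'
from h import *
go(W((-52.5,70,230)))
E
```

```text
time: 1.43
position: [323.5, 256.5, 231.0]
ee_rot: [-1.598, -2.705, 0.001]
wrist_force: [0.6, 0.3, 0.3]
finger_gap: 51.3
time: 2.1
position: [435.6, -1.0, 231.1]
ee_rot: [-1.598, -2.704, 0.0]
wrist_force: [1.1, 0.9, -0.5]
finger_gap: 51.0
t 2.10 pos [435.6  -1.  231.1] xang 2.074 F [ 1.1  0.9 -0.5] gap 51.0 tilt 0.000 q [-0.42  0.07  0.41  1.81 -0.03  1.27  2.07]
target [ 516.7 -267.   230. ] tool shift mm [-272.1  -57.2    1. ] yaw to jaw=cy -0.002
```

```bash
python3 -m creep '[[-0.034,-0.007,0,0],[-0.034,-0.007,0,0],[-0.034,-0.007,0,0],[-0.034,-0.007,0,0],[-0.034,-0.007,0,0],[-0.034,-0.007,0,0],[-0.034,-0.007,0,0],[-0.034,-0.008,0,0]]'
python3 - <<'E'
from h import *
go(W((-52.5,70,126)))
cv2.imwrite("pics/t1.png",imaging.read_camera("top")[:,:,::-1])
cv2.imwrite("pics/s1.png",imaging.read_camera("scene")[:,:,::-1])
E
```

```text
time: 2.77
position: [517.1, -266.2, 230.6]
ee_rot: [-1.597, -2.704, -0.0]
wrist_force: [0.1, -0.2, 0.2]
finger_gap: 51.1
t 2.77 pos [ 517.1 -266.2  230.6] xang 2.075 F [ 0.1 -0.2  0.2] gap 51.1 tilt 0.001 q [ 0.04  0.41  0.58  1.44 -0.23  1.36  2.71]
target [ 516.7 -267.   126. ] tool shift mm [ -0.7  -0.7 104.6] yaw to jaw=cy -0.002
```

View pics/t1.png

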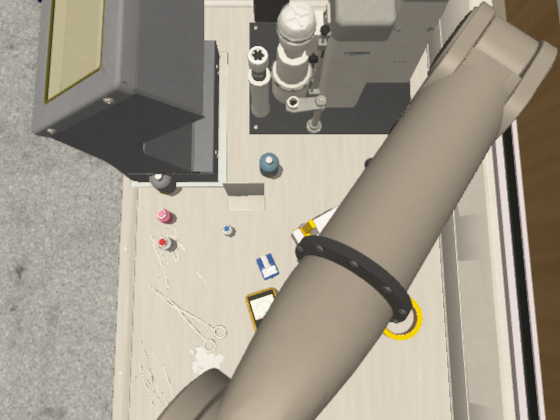

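View pics/s1.png

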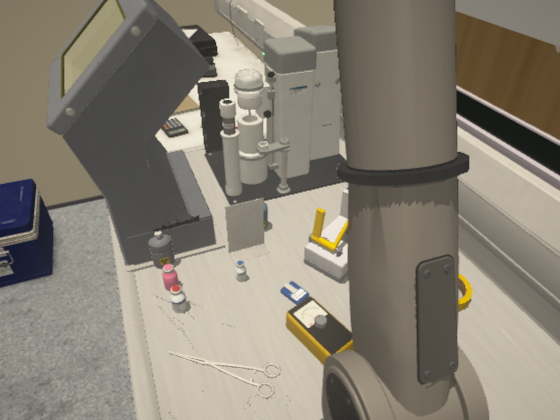

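```bash
python3 -m creep '[[0.0015,-0.001,0.02,0],[0,0,0.02,0],[0,0,0.02,0],[0,0,0.015,0],[0,0,0.01,0],[0,0,0.01,0],[0,0,0.006,0]]'
python3 -m creep '[[0,0,0,0],[0,0,0,0],[0,0,0,0],[0,0,0,0],[0,0,0,0]]' -1 40
python3 -c "
from h import *
go(W((-52.5,70,126)))"
```

```text
time: 3.45
position: [515.0, -263.6, 129.2]
ee_rot: [-1.597, -2.704, -0.0]
wrist_force: [-0.0, -0.3, 0.1]
finger_gap: 51.4
time: 3.87
position: [517.9, -270.1, 131.1]
ee_rot: [1.596, 2.692, -0.009]
wrist_force: [7.7, -10.1, -10.5]
finger_gap: 29.0
t 3.87 pos [ 517.9 -270.1  131.1] xang 2.072 F [  7.7 -10.1 -10.5] gap 29.0 tilt 0.013 q [ 0.05  0.48  0.56  1.59 -0.27  1.13  2.74]
target [ 516.7 -267.   126. ] tool shift mm [3.4 0.5 5. ] yaw to jaw=cy -0.005
```

```bash
python3 -m creep '[[-0.003,0,0,0],[-0.003,0,-0.002,0],[0,0,0,0],[0,0,0,0]]'
python3 -c "
from h import *
go(W((-52.5,70,126)))
a=0.7
for a in np.arange(0,.75,.1):
  x=-(5*np.cos(a)+117*np.sin(a))+5; z=117*np.cos(a)-5*np.sin(a)-117
  print(round(a,1),round(x,1),round(z,1))"
```

```text
time: 4.2
position: [518.0, -270.2, 131.1]
ee_rot: [1.599, 2.704, -0.003]
wrist_force: [2.5, -4.2, -15.1]
finger_gap: 29.0
t 4.20 pos [ 518.  -270.2  131.1] xang 2.074 F [  2.5  -4.2 -15.1] gap 29.0 tilt 0.002 q [ 0.06  0.49  0.56  1.58 -0.27  1.15  2.75]
target [ 516.7 -267.   126. ] tool shift mm [3.4 0.5 5.1] yaw to jaw=cy -0.003
0.0 0.0 0.0
0.1 -11.7 -1.1
0.2 -23.1 -3.3
0.3 -34.4 -6.7
0.4 -45.2 -11.2
0.5 -55.5 -16.7
0.6 -65.2 -23.3
0.7 -74.2 -30.7
```

```bash
python3 -m creep '[[0,0,0.002,0],[0,0.006,0.001,0],[0,0.006,0.001,0],[0,0.006,0.001,0],[0,0.006,0.001,0],[0,0.006,0.002,0],[0,0.006,0.002,0]]'
python3 -c "
from h import *
go(W((-52.5,70,126)))"
```

```text
time: 4.78
position: [548.5, -253.4, 125.0]
ee_rot: [-1.599, -2.703, 0.003]
wrist_force: [-4.1, -1.6, 5.3]
finger_gap: 29.0
t 4.78 pos [ 548.5 -253.4  125. ] xang 2.073 F [-4.1 -1.6  5.3] gap 29.0 tilt 0.002 q [ 0.04  0.54  0.54  1.53 -0.29  1.16  2.71]
target [ 516.7 -267.   126. ] tool shift mm [  3.4 -34.4  -0.9] yaw to jaw=cy -0.004
```

```bash
python3 -m creep '[[0,0.006,0.003,0],[0,0.005,0.002,0],[0,0.005,0.003,0],[0,0.005,0.003,0],[0,0.005,0.003,0],[0,0.005,0.0035,0]]'
python3 -m creep '[[0,0.004,0.0035,0],[0,0.004,0.0035,0],[0,0.003,0.003,0],[0,0,0,0]]'
python3 -c "
from h import *
go(W((-52.5,70,126)))"
```

```text
time: 5.28
position: [578.2, -237.0, 108.7]
ee_rot: [1.596, 2.703, 0.003]
wrist_force: [-2.3, 0.1, 8.0]
finger_gap: 28.9
time: 5.62
position: [589.9, -230.5, 98.4]
ee_rot: [1.592, 2.702, 0.006]
wrist_force: [1.5, -0.1, 4.0]
finger_gap: 28.8
t 5.62 pos [ 589.9 -230.5   98.4] xang 2.076 F [ 1.5 -0.1  4. ] gap 28.8 tilt 0.006 q [ 0.01  0.61  0.52  1.47 -0.32  1.14  2.67]
target [ 516.7 -267.   126. ] tool shift mm [  3.5 -81.5 -28.1] yaw to jaw=cy -0.0
```

```bash
python3 -m creep '[[0,0.004,0.004,0],[0,0.003,0.003,0],[0,0,0,0]]'
python3 -c "
from h import *
go(W((-52.5,70,126)))"
```

```text
time: 5.87
position: [592.2, -229.4, 95.9]
ee_rot: [1.597, 2.705, 0.001]
wrist_force: [-12.1, 3.1, 26.4]
finger_gap: 28.9
t 5.87 pos [ 592.2 -229.4   95.9] xang 2.075 F [-12.1   3.1  26.4] gap 28.9 tilt 0.001 q [ 0.01  0.62  0.52  1.46 -0.32  1.14  2.66]
target [ 516.7 -267.   126. ] tool shift mm [  3.5 -84.2 -30.2] yaw to jaw=cy -0.002
```

```bash
python3 -m creep '[[0,-0.003,-0.004,0],[0,0,0,0],[0,0,0,0],[0,0,0,0]]' 0.3
python3 -m creep '[[0,0,-0.02,0],[0,0,-0.025,0],[0,0,-0.025,0.12],[0,0,-0.025,0.12],[0,0,-0.02,0.12],[0,0,-0.02,0.12],[0,0,-0.01,0.12],[0,0,0,0.12]]'
python3 -m creep '[[0,0,0,0.12],[0,0,0,0.12],[0,0,0,0.12],[0,0,0,0.12],[0,0,0,0.12],[0,0,0,0.12],[0,0,0,0.12],[0,0,0,0.12]]'
python3 -m creep '[[0,0,0,0.12],[0,0,0,0.12],[0,0,0,0.12],[0,0,0,0.12],[0,0,0,0.12],[0,0,0,0.12],[0,0,0,0.12],[0,0,0,0.12]]'
python3 -m creep '[[0,0,0,0.12],[0,0,0,0.12],[0,0,0,0.12],[0,0,0,0.12],[0,0,0,0.02]]'
python3 -c "
from h import *
go((397.8,170,230))"
```

```text
time: 6.2
position: [590.6, -228.9, 91.9]
ee_rot: [-1.597, -2.705, -0.002]
wrist_force: [-0.8, 0.1, 0.0]
finger_gap: 55.5
time: 6.87
position: [591.6, -230.2, 239.6]
ee_rot: [2.45, 1.96, 0.004]
wrist_force: [-0.1, 0.2, 0.6]
finger_gap: 55.7
time: 7.53
position: [590.3, -229.1, 236.0]
ee_rot: [-3.081, -0.607, 0.001]
wrist_force: [0.1, 0.6, -0.8]
finger_gap: 55.0
time: 8.2
position: [590.3, -229.0, 235.9]
ee_rot: [-3.014, 0.884, 0.002]
wrist_force: [-0.2, -0.1, -0.2]
finger_gap: 55.3
time: 8.62
position: [590.3, -229.1, 235.8]
ee_rot: [2.704, -1.598, -0.002]
wrist_force: [-0.2, -0.0, 0.6]
finger_gap: 55.6
t 8.62 pos [ 590.3 -229.1  235.8] xang -1.068 F [-0.2 -0.   0.6] gap 55.6 tilt 0.002 q [-0.3   0.74  1.23  1.28 -0.68  1.57 -0.24]
target [397.8 170.  230. ] tool shift mm [-442.5  -23.8    6.3] yaw to jaw=cy -0.003
```

```bash
python3 -m creep '[[-0.035,-0.004,0,0],[-0.037,-0.004,0,0],[-0.037,-0.003,0,0],[-0.037,-0.002,0,0],[-0.037,-0.002,0,0],[-0.037,-0.002,0,0],[-0.037,-0.002,0,0],[-0.037,-0.002,0,0]]'
python3 -m creep '[[-0.037,-0.001,0,0],[-0.037,-0.001,0,0],[-0.037,-0.001,0,0],[-0.037,0,0,0],[0,0,0,0]]'
python3 - <<'E'
from h import *
go((397.8,170,230))
cv2.imwrite("pics/t2.png",imaging.read_camera("top")[:,:,::-1])
cv2.imwrite("pics/s2.png",imaging.read_camera("scene")[:,:,::-1])
E
```

```text
time: 9.28
position: [465.1, 39.4, 236.4]
ee_rot: [2.708, -1.592, -0.001]
wrist_force: [-0.2, 0.8, -0.0]
finger_gap: 55.3
time: 9.7
position: [392.0, 178.5, 236.2]
ee_rot: [-2.72, 1.567, 0.01]
wrist_force: [-0.4, 1.3, -0.0]
finger_gap: 55.3
t 9.70 pos [392.  178.5 236.2] xang -1.045 F [-0.4  1.3 -0. ] gap 55.3 tilt 0.006 q [-1.61  0.11  1.26  1.83 -0.12  1.28 -1.36]
target [397.8 170.  230. ] tool shift mm [10.3 -0.8  6.1] yaw to jaw=cy 0.02
```

View pics/t2.png

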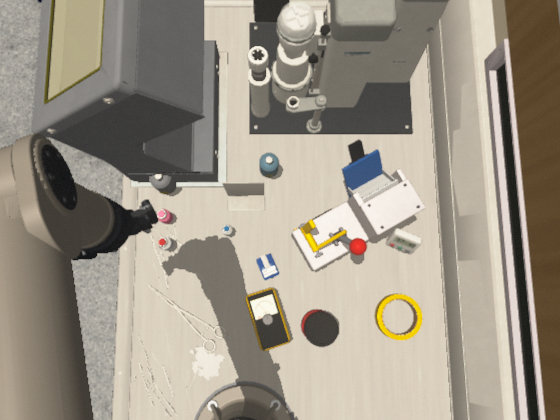

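View pics/s2.png

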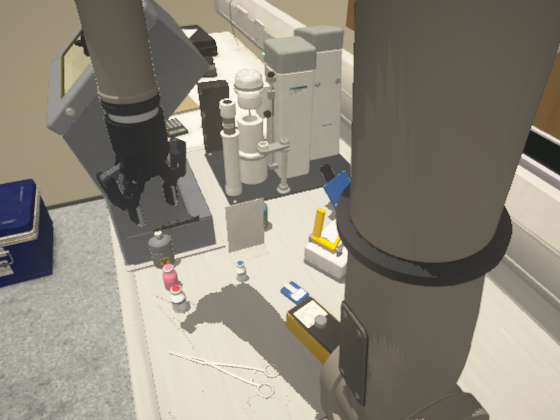

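```bash
python3 -m creep '[[0.01,-0.0005,0.03,0],[0,0,0.03,0],[0,0,0.03,0],[0,0,0.03,0],[0,0,0.01,0],[0,0,0,0]]' 0.3
python3 - <<'E'
from h import *
go((398,170.2,24))
crop("top","pics/t3.png",120,190,220,265,8)
crop("scene","pics/s3.png",110,210,260,320,5)
E
```

```text
time: 10.3
position: [401.1, 157.3, 104.9]
ee_rot: [2.698, -1.598, -0.003]
wrist_force: [0.5, -0.9, 0.3]
finger_gap: 55.3
t 10.30 pos [401.1 157.3 104.9] xang -1.069 F [ 0.5 -0.9  0.3] gap 55.3 tilt 0.006 q [-1.34  0.35  1.14  2.02 -0.37  1.01 -1.09]
target [398.  170.2  24. ] tool shift mm [-12.9  -3.9  80.9] yaw to jaw=cy -0.004
```

View pics/t3.png

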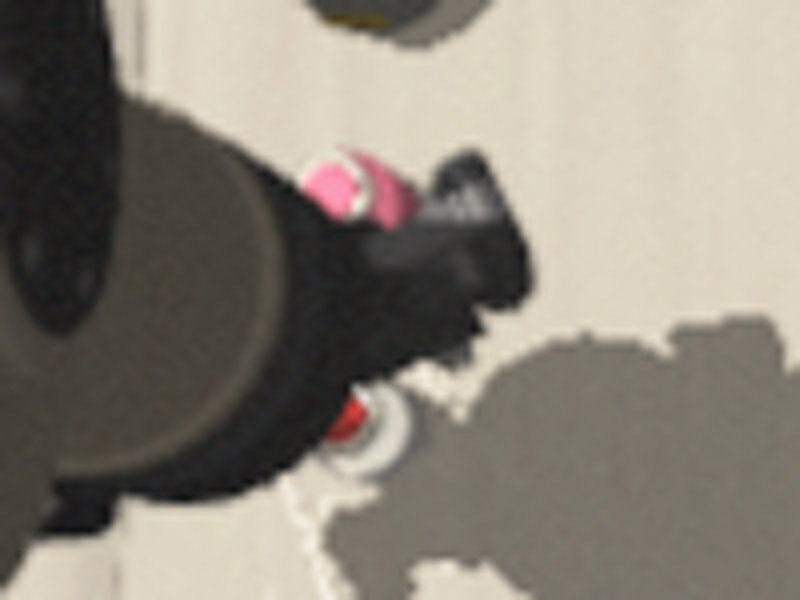

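View pics/s3.png

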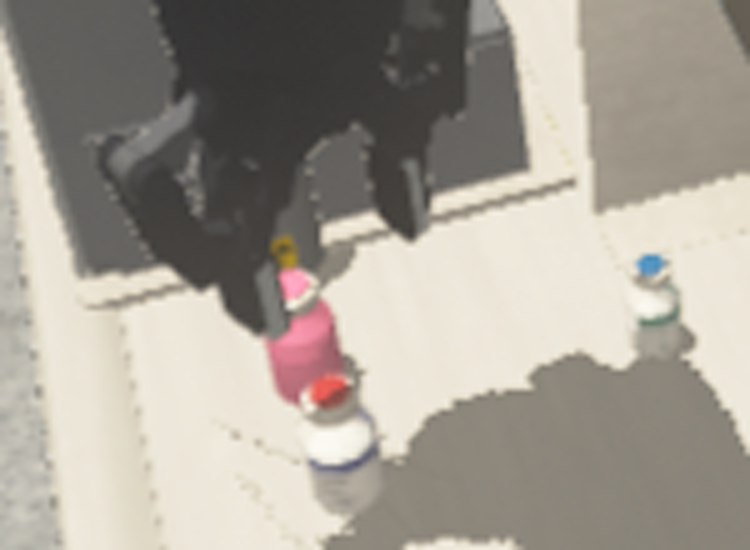

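```bash
python3 - <<'E'
from h import *
for n in("top","scene"):
  print(n,proj(n,(401,157,105)),proj(n,(398,170.2,57)),proj(n,(398,170.2,0)),proj(n,(385,194,117)),proj(n,(418,132,117)))
E
```

```text
top (np.float64(163.00112981696844), np.float64(237.87705023721085)) (np.float64(161.87356672768234), np.float64(241.68211189908152)) (np.float64(167.86958114656184), np.float64(244.06663417704164)) (np.float64(142.21134869404622), np.float64(245.6076597792357)) (np.float64(174.6860593788921), np.float64(228.5081081308619))
scene (np.float64(178.08892546546127), np.float64(267.44106503397376)) (np.float64(174.8896435045907), np.float64(288.6027020388416)) (np.float64(179.14625889178856), np.float64(308.2545368382497)) (np.float64(157.44295730799382), np.float64(274.7371107483424)) (np.float64(189.02300682221656), np.float64(252.7712964575045))
```

```bash
python3 -m creep '[[-0.013,-0.004,0,0],[0,0,0,0],[0,0,0,0]]'
python3 -c "
from h import *
go((398,170.2,24))"
```

```text
time: 10.65
position: [401.2, 174.1, 108.4]
ee_rot: [-2.705, 1.592, -0.003]
wrist_force: [0.6, -0.4, 0.1]
finger_gap: 55.7
t 10.65 pos [401.2 174.1 108.4] xang -1.064 F [ 0.6 -0.4  0.1] gap 55.7 tilt 0.004 q [-1.37  0.35  1.14  2.01 -0.37  1.01 -1.12]
target [398.  170.2  24. ] tool shift mm [ 1.9  5.  84.4] yaw to jaw=cy 0.001
```

```bash
python3 -m creep '[[0.002,0.005,0.01,0],[0,0,0.02,0],[0,0,0.01,0],[0,0,0,0],[0,0,0,0]]'
python3 -c "
from h import *
go((398,170.2,24))"
```

```text
time: 11.07
position: [396.6, 168.7, 67.1]
ee_rot: [2.705, -1.597, 0.0]
wrist_force: [-0.4, -0.6, 0.4]
finger_gap: 55.1
t 11.07 pos [396.6 168.7  67.1] xang -1.066 F [-0.4 -0.6  0.4] gap 55.1 tilt 0.000 q [-1.31  0.41  1.07  2.07 -0.45  0.92 -1.05]
target [398.  170.2  24. ] tool shift mm [-0.7 -2.  43.1] yaw to jaw=cy -0.001
```

```bash
python3 -m creep '[[-0.0005,-0.002,0.01,0],[0,0,0.015,0],[0,0,0.01,0],[0,0,0.007,0],[0,0,0,0],[0,0,0,0]]'
python3 -c "
from h import *
go((398,170.2,24))
crop('scene','pics/s4.png',110,210,260,320,5)"
```

```text
time: 11.57
position: [397.9, 170.2, 24.7]
ee_rot: [2.705, -1.596, 0.0]
wrist_force: [0.7, 0.2, -0.0]
finger_gap: 56.1
t 11.57 pos [397.9 170.2  24.7] xang -1.066 F [ 0.7  0.2 -0. ] gap 56.1 tilt 0.001 q [-1.22  0.48  0.99  2.1  -0.55  0.84 -0.97]
target [398.  170.2  24. ] tool shift mm [ 0.1 -0.1  0.7] yaw to jaw=cy -0.001
```

View pics/s4.png

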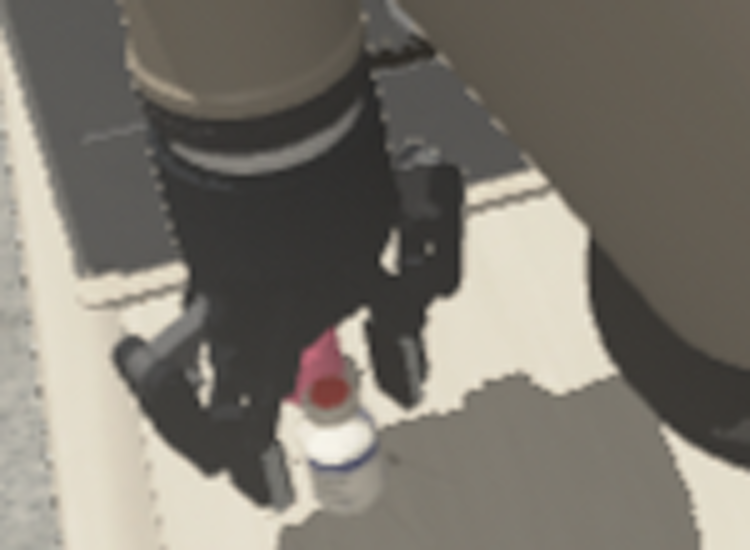

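```bash
python3 -m creep '[[0,0,0,0],[0,0,0,0],[0,0,0,0],[0,0,0,0],[0,0,0,0],[0,0,0,0]]' -1 30
python3 -c "
from h import *
go((398,170.2,24))"
```

```text
time: 12.12
position: [398.5, 170.6, 25.4]
ee_rot: [-2.705, 1.596, -0.001]
wrist_force: [-0.8, -1.1, 5.8]
finger_gap: 26.3
t 12.12 pos [398.5 170.6  25.4] xang -1.066 F [-0.8 -1.1  5.8] gap 26.3 tilt 0.001 q [-1.23  0.48  0.99  2.1  -0.55  0.84 -0.97]
target [398.  170.2  24. ] tool shift mm [0.1 0.6 1.4] yaw to jaw=cy -0.001
```

```bash
python3 -m creep '[[0,0,-0.01,0],[0,0,-0.03,0],[0,0,-0.035,0],[0,0,-0.035,0],[0,0,-0.035,0],[0,0,-0.035,0],[0,0,-0.02,0],[0,0,0,0]]'
python3 -c "
from h import *
go(W((-55,73,230)))"
```

```text
time: 12.78
position: [400.8, 171.4, 229.1]
ee_rot: [-2.698, 1.592, -0.004]
wrist_force: [0.7, 0.2, -1.0]
finger_gap: 26.2
t 12.78 pos [400.8 171.4 229.1] xang -1.066 F [ 0.7  0.2 -1. ] gap 26.2 tilt 0.009 q [-1.56  0.12  1.24  1.84 -0.13  1.26 -1.35]
target [ 520.4 -268.4  230. ] tool shift mm [442.8 108.1  -3. ] yaw to jaw=cy -0.001
```

```bash
python3 -m creep '[[0.02,0.004,0,0],[0.035,0.008,0,0],[0.037,0.009,0,0],[0.037,0.009,0,0],[0.037,0.009,0,0],[0.037,0.009,0,0],[0.037,0.009,0,0],[0.037,0.009,0,0]]'
python3 -m creep '[[0.037,0.009,0,0],[0.037,0.009,0,0],[0.037,0.009,0,0],[0.03,0.008,0,0],[0.02,0.005,0,0],[0,0,0,0],[0,0,0,0]]'
python3 -c "
from h import *
go(W((-55,73,200)))"
```

```text
time: 13.45
position: [473.3, -105.1, 223.6]
ee_rot: [2.706, -1.596, -0.004]
wrist_force: [0.5, 0.0, 0.6]
finger_gap: 26.0
time: 14.03
position: [515.5, -265.4, 223.5]
ee_rot: [2.702, -1.601, -0.004]
wrist_force: [-0.6, 0.9, -0.9]
finger_gap: 26.0
t 14.03 pos [ 515.5 -265.4  223.5] xang -1.070 F [-0.6  0.9 -0.9] gap 26.0 tilt 0.003 q [-0.24  0.55  1.07  1.46 -0.48  1.41 -0.23]
target [ 520.4 -268.4  200. ] tool shift mm [ 5.  -2.9 23.5] yaw to jaw=cy -0.005
```

```bash
python3 -m creep '[[0.005,-0.003,0.02,0],[0,0,0.03,0],[0,0,0.02,0],[0,0,0.01,0],[0,0,0,0],[0,0,0,0]]'
python3 - <<'E'
from h import *
go(W((-55,73,92.4)))
crop("top","pics/t5.png",290,120,430,225,5)
crop("scene","pics/s5.png",290,150,430,255,5)
E
```

```text
time: 14.53
position: [522.1, -265.8, 144.9]
ee_rot: [-2.707, 1.594, 0.001]
wrist_force: [0.3, -0.6, 0.0]
finger_gap: 26.3
t 14.53 pos [ 522.1 -265.8  144.9] xang -1.064 F [ 0.3 -0.6  0. ] gap 26.3 tilt 0.001 q [-0.22  0.62  1.02  1.57 -0.55  1.27 -0.18]
target [ 520.4 -268.4   92.4] tool shift mm [ 1.5  2.8 52.5] yaw to jaw=cy 0.0
```

View pics/t5.png

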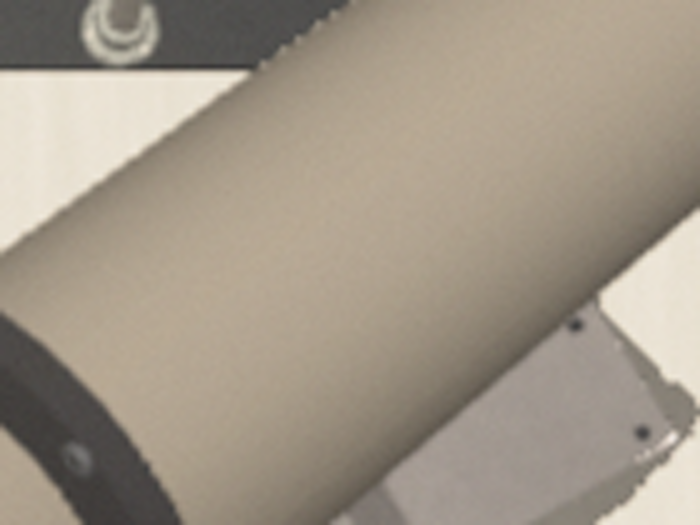

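View pics/s5.png

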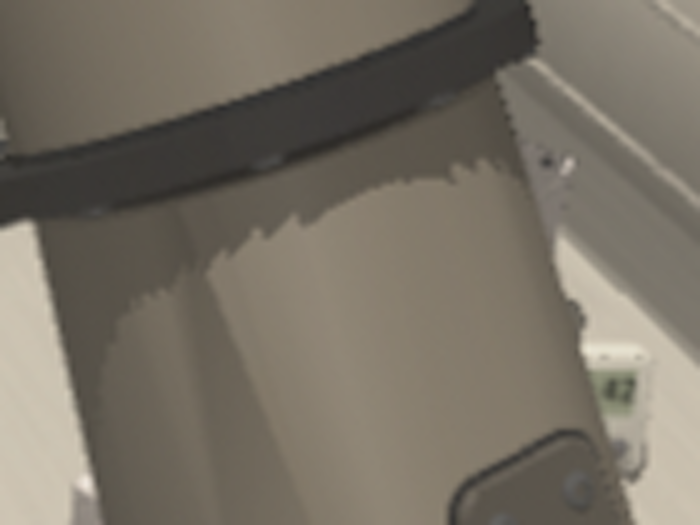

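```bash
python3 - <<'E'
from h import *
k=8;u0,v0=330,135
im=cv2.resize(cv2.imread("pics/t2.png")[v0:210,u0:430],None,fx=k,fy=k,interpolation=cv2.INTER_CUBIC)
a=.7
def L(x,y,z): # tray-frame relative to hinge (x back,z up), rotated
    return W((-47.5+x*np.cos(a)-z*np.sin(a),70+y,20+z*np.cos(a)+x*np.sin(a)))
def ln(c,*P):
    p=np.array([[(proj("top",q)[0]+.5-u0)*k,(proj("top",q)[1]+.5-v0)*k] for q in P]).astype(np.int32);cv2.polylines(im,[p],True,c,1)
ln((0,200,0),L(8,-41,30),L(8,41,30),L(62,41,30),L(62,-41,30))
ln((0,0,255),L(62,-41,51),L(62,41,51),L(62,41,51))
ln((255,0,255),L(-11,-15,133),L(-11,15,133),L(1,15,133),L(1,-15,133))
cv2.imwrite("pics/o2.png",im)
E
```

```text
(no output)
```

View pics/o2.png

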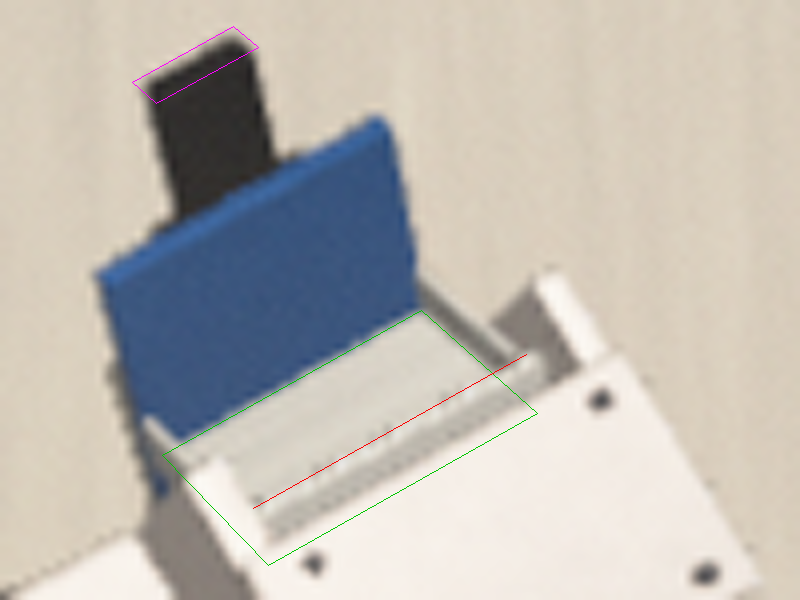

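```bash
python3 -m creep '[[0.0015,0.003,0.01,0],[0,0,0.015,0],[0,0,0.01,0],[0,0,0.006,0],[0,0,0,0],[0,0,0,0]]'
python3 -c "
from h import *
go(W((-55,73,92.4)))"
```

```text
time: 15.13
position: [520.0, -269.9, 103.7]
ee_rot: [2.706, -1.596, -0.0]
wrist_force: [0.7, 0.5, -0.0]
finger_gap: 26.3
t 15.13 pos [ 520.  -269.9  103.7] xang -1.066 F [ 0.7  0.5 -0. ] gap 26.3 tilt 0.000 q [-0.19  0.66  0.99  1.62 -0.58  1.19 -0.14]
target [ 520.4 -268.4   92.4] tool shift mm [-1.1 -1.  11.3] yaw to jaw=cy -0.001
```

```bash
python3 -m creep '[[-0.001,-0.001,0.004,0],[0,0,0.004,0],[0,0,0.003,0],[0,0,0,0],[0,0,0,0]]'
python3 -c "
from h import *
go(W((-55,73,92.4)))"
```

```text
time: 15.55
position: [520.4, -268.4, 92.6]
ee_rot: [2.706, -1.596, -0.001]
wrist_force: [0.3, 0.4, -0.6]
finger_gap: 26.3
t 15.55 pos [ 520.4 -268.4   92.6] xang -1.066 F [ 0.3  0.4 -0.6] gap 26.3 tilt 0.000 q [-0.19  0.67  0.98  1.63 -0.59  1.17 -0.14]
target [ 520.4 -268.4   92.4] tool shift mm [0.1 0.  0.2] yaw to jaw=cy -0.001
```

No contact yet; lower until touching.

```bash
python3 -m creep '[[0,0,0.001,0],[0,0,0.001,0],[0,0,0,0]]'
python3 -m creep '[[0,0,0.001,0],[0,0,0.001,0],[0,0,0,0]]'
python3 -c "
from h import *
go(W((-55,73,92.4)))"
```

```text
time: 15.8
position: [520.4, -268.4, 90.7]
ee_rot: [-2.706, 1.596, 0.0]
wrist_force: [1.1, 0.5, -1.0]
finger_gap: 26.1
time: 16.05
position: [520.3, -268.4, 88.6]
ee_rot: [-2.706, 1.596, 0.001]
wrist_force: [-0.3, 0.4, 0.1]
finger_gap: 26.2
t 16.05 pos [ 520.3 -268.4   88.6] xang -1.066 F [-0.3  0.4  0.1] gap 26.2 tilt 0.000 q [-0.19  0.67  0.98  1.63 -0.6   1.16 -0.13]
target [ 520.4 -268.4   92.4] tool shift mm [ 0.1 -0.  -3.8] yaw to jaw=cy -0.001
```

```bash
python3 -m creep '[[0,0,0.001,0],[0,0,0.001,0],[0,0,0,0]]'
python3 -m creep '[[0,0,0.001,0],[0,0,0.001,0],[0,0,0,0]]'
python3 -c "
from h import *
go(W((-55,73,92.4)))"
```

```text
time: 16.3
position: [521.0, -268.4, 87.1]
ee_rot: [-2.706, 1.596, -0.002]
wrist_force: [0.1, 0.7, 1.8]
finger_gap: 26.2
time: 16.55
position: [522.0, -268.3, 85.6]
ee_rot: [-2.705, 1.594, -0.004]
wrist_force: [2.3, 1.2, 1.1]
finger_gap: 26.1
t 16.55 pos [ 522.  -268.3   85.6] xang -1.065 F [2.3 1.2 1.1] gap 26.1 tilt 0.003 q [-0.19  0.68  0.97  1.64 -0.6   1.15 -0.13]
target [ 520.4 -268.4   92.4] tool shift mm [-0.7  1.5 -6.8] yaw to jaw=cy -0.0
```

```bash
python3 -m creep '[[0,0,-0.001,0],[0,0,0,0],[0,0,0,0],[0,0,0,0],[0,0,0,0]]' 0.25
python3 -m creep '[[0,0,-0.01,0],[0,0,-0.02,0],[0,0,-0.03,0],[0,0,-0.03,0],[0,0,-0.03,0],[0,0,-0.02,0],[0,0,0,0],[0,0,0,0]]'
python3 -c "
from h import *
go((440,0,230))"
```

```text
time: 16.97
position: [519.9, -268.5, 85.5]
ee_rot: [2.705, -1.597, -0.001]
wrist_force: [0.0, 1.1, 0.8]
finger_gap: 53.1
time: 17.63
position: [520.9, -269.4, 227.7]
ee_rot: [-2.705, 1.597, -0.005]
wrist_force: [-0.8, 1.1, -0.6]
finger_gap: 53.3
t 17.63 pos [ 520.9 -269.4  227.7] xang -1.066 F [-0.8  1.1 -0.6] gap 53.3 tilt 0.003 q [-0.23  0.55  1.06  1.44 -0.48  1.42 -0.22]
target [440   0 230] tool shift mm [-274.9  -59.4   -2.9] yaw to jaw=cy -0.001
```

Move aside to see.

```bash
python3 -m creep '[[-0.034,-0.007,0,0],[-0.037,-0.008,0,0],[-0.037,-0.008,0,0],[-0.037,-0.008,0,0],[-0.037,-0.008,0,0],[-0.037,-0.008,0,0],[-0.037,-0.008,0,0],[-0.037,-0.008,0,0]]'
python3 - <<'E'
from h import *
go(W((-126,73,230)))
cv2.imwrite("pics/t6.png",imaging.read_camera("top")[:,:,::-1])
crop("top","pics/t6c.png",300,130,430,225,6,"pics/t6.png")
cv2.imwrite("pics/s6.png",imaging.read_camera("scene")[:,:,::-1])
E
```

```text
time: 18.3
position: [431.9, 20.2, 224.5]
ee_rot: [2.704, -1.595, -0.003]
wrist_force: [0.8, 0.1, 0.1]
finger_gap: 53.4
t 18.30 pos [431.9  20.2 224.5] xang -1.066 F [0.8 0.1 0.1] gap 53.4 tilt 0.003 q [-1.2   0.13  1.23  1.84 -0.13  1.26 -0.99]
target [ 582.5 -234.   230. ] tool shift mm [295.3  -8.9  -5.8] yaw to jaw=cy -0.001
```

View pics/t6c.png

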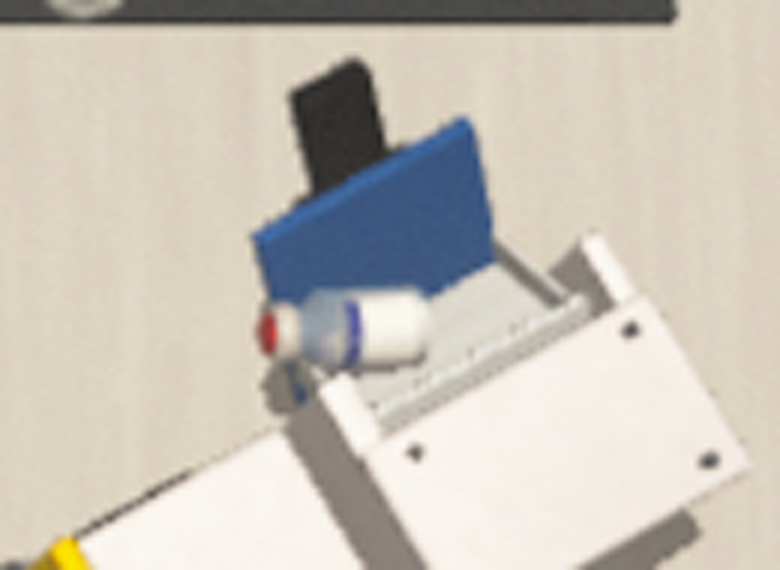

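View pics/s6.png

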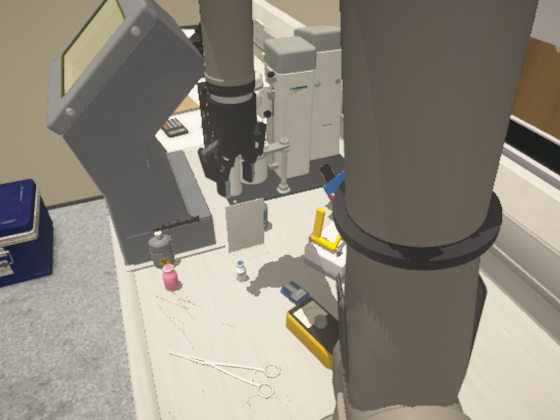

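```bash
python3 - <<'E'
from h import *
crop("top","pics/t6d.png",335,165,395,210,13,"pics/t6.png")
crop("scene","pics/s6d.png",290,140,390,280,4,"pics/s6.png")
E
```

```text
(no output)
```

View pics/t6d.png

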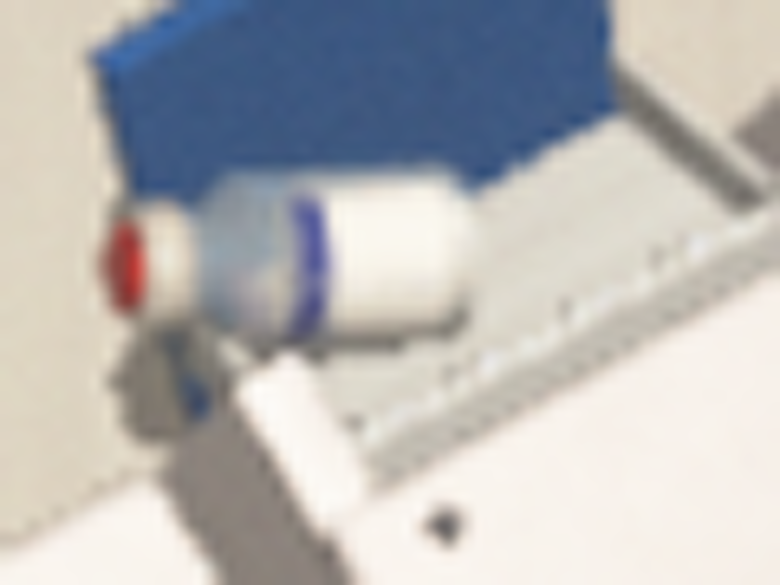

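View pics/s6d.png

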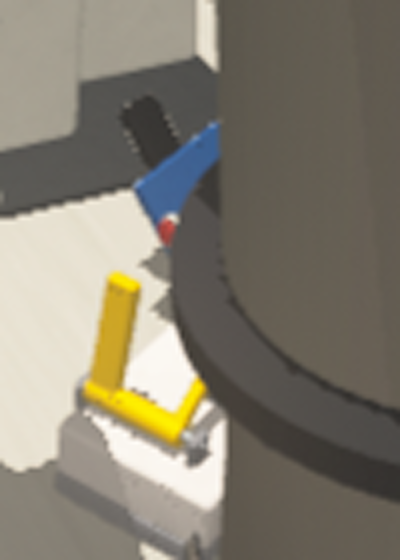

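```bash
python3 - <<'E'
from h import *
o1,d1=ray("top",343.9,184.9);o2,d2=ray("scene",331.5,197)
t=np.linalg.lstsq(np.c_[d1,-d2],o2-o1,rcond=None)[0];a,b=o1+t[0]*d1,o2+t[1]*d2;print(a,b)
q=Q
def inv(P):
    c,s=np.cos(q[2]),np.sin(q[2]);d=P[:2]-np.array(q[:2]);return np.array([c*d[0]+s*d[1],-s*d[0]+c*d[1],P[2]]).round(1)
print("cap c",inv(a),inv(b))
for z in(70,80,90,100):
    B=atz("top",369.9,184.4,z);print(z,B,inv(B),np.linalg.norm(B-a))
E
```

```text
[ 510.01949677 -208.19199661   86.856822  ] [ 508.60621366 -210.65310255   86.96901268]
cap c [-75.1  15.3  86.9] [-72.7  16.8  87. ]
70 [ 514.49359608 -266.13249138   70.        ] [-50.9  68.2  70. ] 60.50843698154938
80 [ 512.29102963 -263.82705299   80.        ] [-50.1  65.1  80. ] 56.10200858359763
90 [ 510.08846318 -261.5216146    90.        ] [-49.3  62.   90. ] 53.42220960040842
100 [ 507.88589672 -259.21617621  100.        ] [-48.5  58.9 100. ] 52.73293354610434
```

```bash
python3 -m creep '[[0,0,0,-0.113],[0,0,0,-0.113],[0,0,0,-0.113],[0,0,0,-0.113],[0,0,0,-0.113],[0,0,0,-0.113],[0,0,0,-0.113],[0,0,0,-0.113]]' -0.2
python3 -m creep '[[0,0,0,-0.113],[0,0,0,-0.113],[0,0,0,0]]'
python3 -c "
from h import *
go((509.5,-211,150))"
```

```text
time: 19.07
position: [432.9, 17.9, 224.8]
ee_rot: [3.131, -0.246, -0.004]
wrist_force: [-0.2, -0.5, 0.3]
finger_gap: 34.0
time: 19.32
position: [433.0, 17.9, 224.9]
ee_rot: [3.139, 0.102, -0.004]
wrist_force: [-0.2, -0.3, -0.3]
finger_gap: 34.1
t 19.32 pos [433.   17.9 224.9] xang 0.065 F [-0.2 -0.3 -0.3] gap 34.1 tilt 0.002 q [-1.05  0.1   1.06  1.84 -0.09  1.25  0.1 ]
target [ 509.5 -211.   150. ] tool shift mm [ 61.6 233.4  74.8] yaw to jaw=cy 1.13
```

```bash
python3 -m creep '[[0.01,0.037,0,0],[0.01,0.037,0,0],[0.01,0.037,0,0],[0.01,0.037,0.01,0],[0.01,0.037,0.02,0],[0.008,0.035,0.025,0],[0.004,0.013,0.02,0],[0,0,0,0]]'
python3 -m creep '[[0,0,0,0]]'
python3 -c "
from h import *
go((509.5,-211,80))"
```

```text
time: 19.98
position: [506.0, -210.9, 148.1]
ee_rot: [3.139, 0.084, -0.014]
wrist_force: [0.5, 0.2, -0.3]
finger_gap: 34.2
time: 20.07
position: [508.1, -207.5, 151.0]
ee_rot: [-3.139, -0.093, 0.007]
wrist_force: [-0.7, 1.4, -0.1]
finger_gap: 34.4
t 20.07 pos [ 508.1 -207.5  151. ] xang 0.059 F [-0.7  1.4 -0.1] gap 34.4 tilt 0.005 q [-0.34  0.52  1.    1.66 -0.46  1.22  0.82]
target [ 509.5 -211.    80. ] tool shift mm [ 1.5  3.6 71. ] yaw to jaw=cy 1.124
```

```bash
python3 -m creep '[[0.0015,0.0035,0.02,0],[0,0,0.02,0],[0,0,0.015,0],[0,0,0.01,0],[0,0,0.005,0],[0,0,0,0]]'
python3 -c "
from h import *
go((509.5,-211,80))"
python3 -m creep '[[0,0,0,0],[0,0,0,0],[0,0,0,0],[0,0,0,0]]' -1 30
python3 -c "
from h import *
go((509.5,-211,80))"
```

```text
time: 20.57
position: [510.6, -208.8, 85.1]
ee_rot: [-3.136, -0.102, 0.002]
wrist_force: [-6.7, 3.5, 10.8]
finger_gap: 34.1
t 20.57 pos [ 510.6 -208.8   85.1] xang 0.065 F [-6.7  3.5 10.8] gap 34.1 tilt 0.004 q [-0.29  0.6   0.94  1.73 -0.54  1.1   0.88]
target [ 509.5 -211.    80. ] tool shift mm [-1.2  2.2  5.1] yaw to jaw=cy 1.13
time: 20.9
position: [512.5, -209.8, 83.4]
ee_rot: [-3.14, -0.103, -0.003]
wrist_force: [0.7, 0.4, 1.6]
finger_gap: 13.5
t 20.90 pos [ 512.5 -209.8   83.4] xang 0.065 F [0.7 0.4 1.6] gap 13.5 tilt 0.002 q [-0.29  0.6   0.94  1.73 -0.54  1.09  0.89]
target [ 509.5 -211.    80. ] tool shift mm [-3.1  1.   3.4] yaw to jaw=cy 1.13
```

```bash
python3 -m creep '[[0,0,0,0],[0,0,0,0]]'
```

```text
time: 21.07
position: [512.4, -210.2, 83.1]
ee_rot: [3.14, 0.102, 0.003]
wrist_force: [1.5, -0.0, 1.0]
finger_gap: 13.6
```

```bash
python3 -m creep '[[0,0,-0.008,0],[0,0,-0.015,0],[0,0,-0.025,0],[0,-0.01,-0.03,0],[0,-0.02,-0.02,0],[0,-0.03,-0.01,0],[0,-0.03,0,0],[0,-0.03,0,0]]'
python3 - <<'E'
from h import *
go((520,-95,120))
cv2.imwrite("pics/t7.png",imaging.read_camera("top")[:,:,::-1])
cv2.imwrite("pics/s7.png",imaging.read_camera("scene")[:,:,::-1])
crop("top","pics/t7c.png",290,120,430,225,5,"pics/t7.png")
crop("scene","pics/s7c.png",210,100,370,220,5,"pics/s7.png")
E
```

```text
time: 21.73
position: [503.4, -90.6, 191.8]
ee_rot: [3.14, 0.097, 0.001]
wrist_force: [0.8, 1.2, -1.6]
finger_gap: 13.1
t 21.73 pos [503.4 -90.6 191.8] xang 0.062 F [ 0.8  1.2 -1.6] gap 13.1 tilt 0.001 q [-0.65  0.4   1.06  1.71 -0.36  1.25  0.56]
target [520 -95 120] tool shift mm [16.3  5.4 71.8] yaw to jaw=cy 1.127
```

View pics/t7c.png

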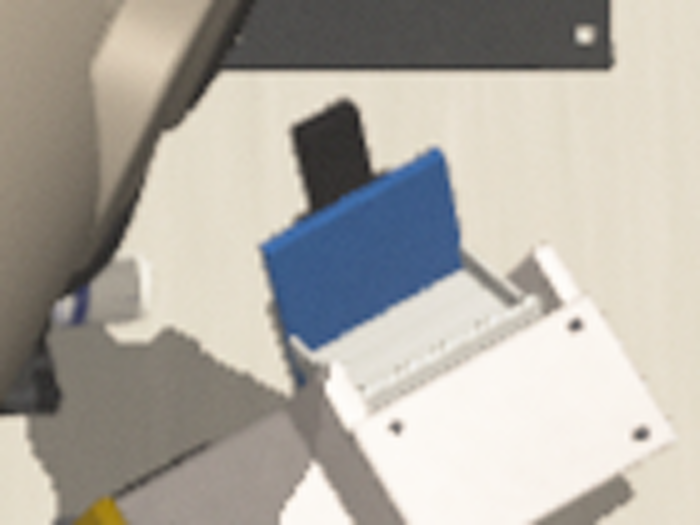

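View pics/s7c.png

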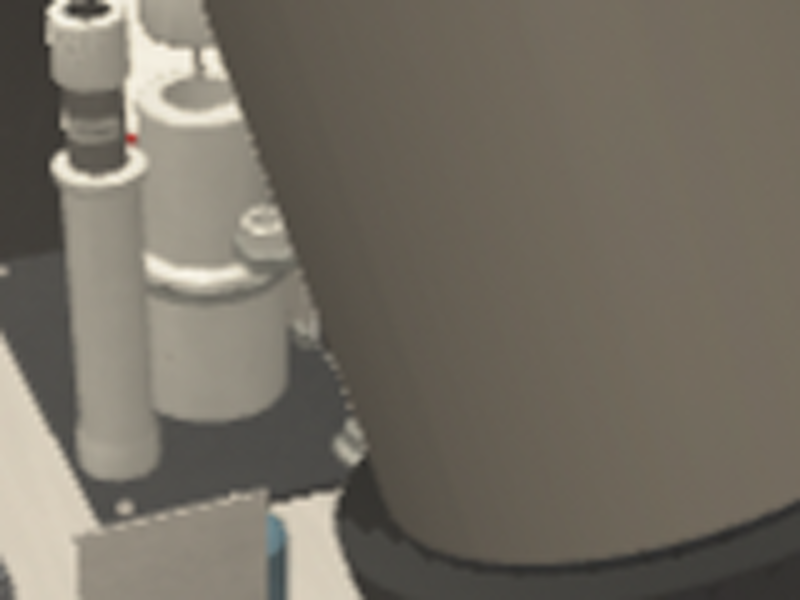

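```bash
python3 -m creep '[[0.01,0,0.03,0],[0,0,0.03,0],[0,0,0.03,0],[0,0,0.03,0],[0,0,0.02,0],[0,0,0.005,0],[0,0,0,0],[0,0,0,0]]'
python3 -c "
from h import *
go((513,-91,11))"
```

```text
time: 22.5
position: [514.2, -91.2, 46.6]
ee_rot: [3.139, 0.099, 0.001]
wrist_force: [0.3, -0.4, -0.9]
finger_gap: 13.0
t 22.50 pos [514.2 -91.2  46.6] xang 0.063 F [ 0.3 -0.4 -0.9] gap 13.0 tilt 0.001 q [-0.52  0.59  0.92  1.85 -0.56  0.98  0.7 ]
target [513 -91  11] tool shift mm [-1.2 -0.3 35.6] yaw to jaw=cy 1.128
```

```bash
python3 -m creep '[[0,0,0.008,0],[0,0,0.006,0],[0,0,0.005,0],[0,0,0,0]]'
python3 -c "
from h import *
s,_,_=st()
cv2.imwrite('pics/t8.png',imaging.read_camera('top')[:,:,::-1])
crop('top','pics/t8c.png',260,130,400,235,5,'pics/t8.png')
crop('scene','pics/s8c.png',210,100,370,240,5)
"
```

```text
time: 22.83
position: [513.4, -89.8, 26.1]
ee_rot: [-3.14, -0.101, 0.001]
wrist_force: [0.8, 0.5, 0.4]
finger_gap: 13.2
t 22.83 pos [513.4 -89.8  26.1] xang 0.064 F [0.8 0.5 0.4] gap 13.2 tilt 0.001 q [-0.5   0.62  0.89  1.87 -0.59  0.94  0.72]
```

View pics/t8c.png

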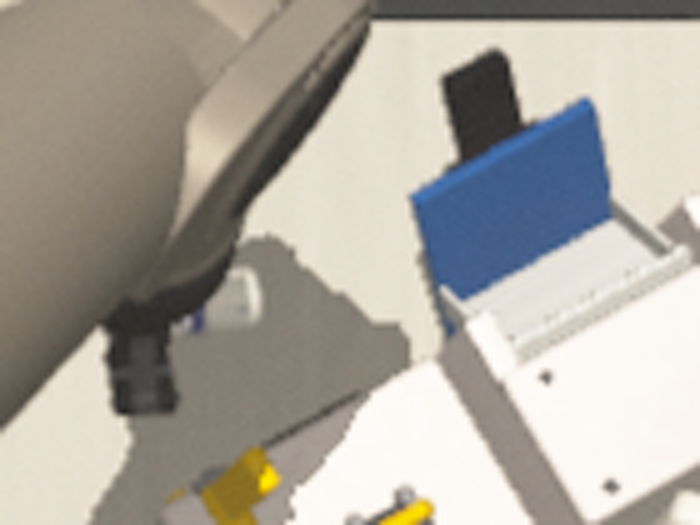

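```bash
python3 -m creep '[[0,0,0.005,0],[0,0,0.004,0],[0,0,0.003,0],[0,0,0,0],[0,0,0,0]]'
python3 -c "
from h import *
s,_,_=st()
for z in (5,20):print(atz('top',311.5,188.5,z))
"
```

```text
time: 23.35
position: [514.3, -88.8, 15.1]
ee_rot: [-3.138, -0.102, -0.001]
wrist_force: [-0.7, 2.8, 6.4]
finger_gap: 12.1
t 23.35 pos [514.3 -88.8  15.1] xang 0.065 F [-0.7  2.8  6.4] gap 12.1 tilt 0.002 q [-0.49  0.63  0.87  1.88 -0.61  0.92  0.74]
[ 520.11224567 -148.92148812    5.        ]
[ 516.93902911 -147.44874759   20.        ]
```

```bash
python3 -m creep '[[0,0,0,0],[0,0,0,0],[0,0,0,0]]' 0.25
python3 -m creep '[[0,0.012,0,0],[0,0.012,-0.002,0],[0,0.011,0,0],[0,0,-0.002,0],[0,0,0,0]]'
python3 -c "
from h import *
s,_,_=st()
crop('top','pics/t9.png',260,130,400,235,5)
"
```

```text
time: 23.6
position: [513.4, -90.6, 14.4]
ee_rot: [3.139, 0.1, -0.001]
wrist_force: [0.7, -0.4, 0.2]
finger_gap: 48.4
time: 24.02
position: [516.0, -126.7, 19.2]
ee_rot: [3.139, 0.096, 0.001]
wrist_force: [0.5, 1.4, -0.1]
finger_gap: 53.4
t 24.02 pos [ 516.  -126.7   19.2] xang 0.061 F [ 0.5  1.4 -0.1] gap 53.4 tilt 0.001 q [-0.42  0.64  0.88  1.85 -0.6   0.94  0.79]
```

View pics/t9.png

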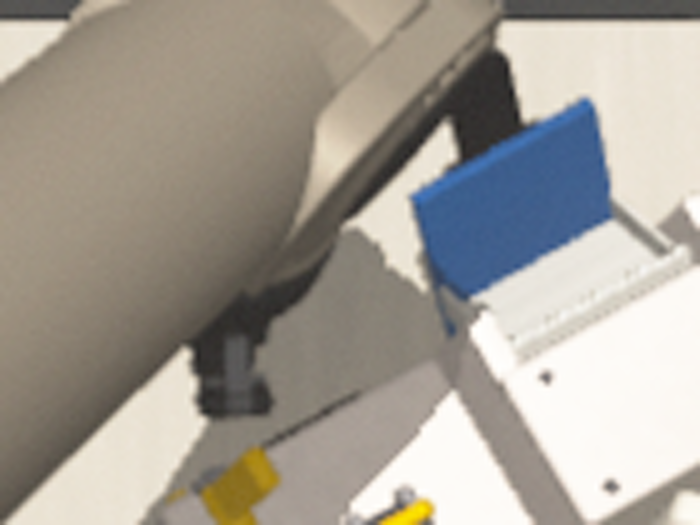

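```bash
python3 -m creep '[[0,0,0.008,0],[0,0,0.006,0],[0,0,0.002,0],[0,0,0,0]]'
python3 -m creep '[[0,0,0,0],[0,0,0,0],[0,0,0,0],[0,0,0,0]]' -1 25
python3 -c "
from h import *
s,_,_=st()
"
```

```text
time: 24.4
position: [515.0, -124.1, 1.5]
ee_rot: [-3.139, -0.102, 0.004]
wrist_force: [0.0, 0.7, 0.1]
finger_gap: 53.5
time: 24.73
position: [516.2, -125.0, 2.9]
ee_rot: [3.14, 0.101, 0.001]
wrist_force: [-0.6, 0.1, 0.1]
finger_gap: 26.7
t 24.73 pos [ 516.2 -125.     2.9] xang 0.064 F [-0.6  0.1  0.1] gap 26.7 tilt 0.000 q [-0.4   0.66  0.85  1.86 -0.63  0.91  0.81]
```

```bash
python3 -m creep '[[0,0,-0.015,0],[0,0,-0.03,0],[0,0,-0.035,0.113],[0,0,-0.035,0.113],[0,0,-0.035,0.113],[0,0,-0.035,0.113],[0,0,-0.03,0.113],[0,0,-0.01,0.113]]'
python3 -m creep '[[0,0,0,0.113],[0,0,0,0.113],[0,0,0,0.113],[0,0,0,0.113],[0,0,0,0]]'
python3 - <<'E'
from h import *
go(W((47.5+30,70,200)))
crop('top','pics/t10.png',260,130,400,235,5)
E
```

```text
time: 25.4
position: [518.0, -126.7, 232.6]
ee_rot: [-2.992, 0.958, -0.012]
wrist_force: [1.4, -0.4, -0.3]
finger_gap: 26.7
time: 25.82
position: [515.8, -125.0, 227.7]
ee_rot: [-2.704, 1.599, 0.0]
wrist_force: [-1.3, 0.0, -0.1]
finger_gap: 26.8
t 25.82 pos [ 515.8 -125.   227.7] xang -1.068 F [-1.3  0.  -0.1] gap 26.8 tilt 0.000 q [-0.65  0.5   1.26  1.6  -0.49  1.4  -0.41]
target [ 403. -330.  200.] tool shift mm [125.2 197.6  27.6] yaw to jaw=cy -0.003
```

View pics/t10.png

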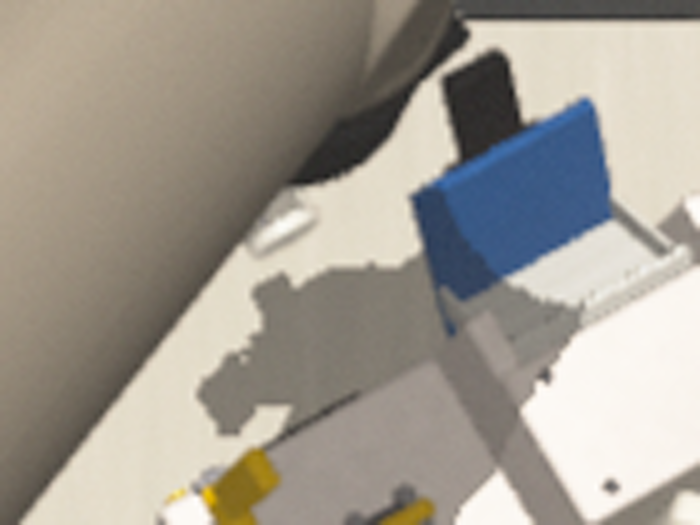

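```bash
python3 -m creep '[[0.012,0.018,0,0],[0.018,0.03,0,0],[0.019,0.03,0,0],[0.019,0.03,0.004,0],[0.019,0.03,0.006,0],[0.019,0.03,0.008,0],[0.019,0.03,0.01,0],[0,0,0,0]]'
python3 -m creep '[[0,0,0,0]]'
python3 -c "
from h import *
go(W((47.5+30,70,135)))"
```

```text
time: 26.53
position: [395.2, -337.8, 199.4]
ee_rot: [2.691, -1.61, -0.002]
wrist_force: [-1.1, -0.7, 0.9]
finger_gap: 26.8
time: 26.62
position: [400.3, -332.7, 199.6]
ee_rot: [2.702, -1.603, -0.001]
wrist_force: [0.7, 0.5, -0.2]
finger_gap: 26.9
t 26.62 pos [ 400.3 -332.7  199.6] xang -1.071 F [ 0.7  0.5 -0.2] gap 26.9 tilt 0.001 q [-0.19  0.48  1.21  1.67 -0.46  1.31  0.02]
target [ 403. -330.  135.] tool shift mm [-1.1 -3.7 64.6] yaw to jaw=cy -0.006
```

```bash
python3 -m creep '[[-0.001,0,0.02,0],[0,0,0.025,0],[0,0,0.015,0],[0,-0.007,0,0],[0,-0.007,0,0],[0,0,0,0]]'
python3 -c "
from h import *
go(W((47.5+20,70,121)))
crop('top','pics/t11.png',300,130,440,270,5)"
```

```text
time: 27.12
position: [418.5, -321.0, 140.6]
ee_rot: [-2.71, 1.588, -0.004]
wrist_force: [0.1, 0.5, -1.0]
finger_gap: 26.9
t 27.12 pos [ 418.5 -321.   140.6] xang -1.060 F [ 0.1  0.5 -1. ] gap 26.9 tilt 0.003 q [-0.18  0.55  1.14  1.74 -0.53  1.2   0.05]
target [ 411.8 -325.1  121. ] tool shift mm [ 0.3  7.9 19.6] yaw to jaw=cy 0.005
```

View pics/t11.png

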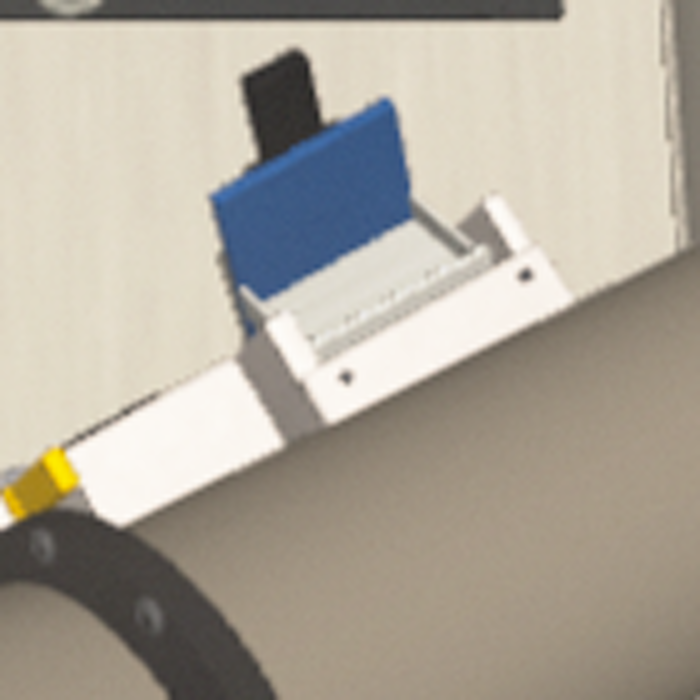

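```bash
python3 -m creep '[[0,0.004,0,0],[0,0,0,0],[0,0,0,0]]'
python3 -c "
from h import *
go(W((47.5+20,70,121)))"
```

```text
time: 27.42
position: [411.1, -325.3, 140.5]
ee_rot: [2.705, -1.597, 0.002]
wrist_force: [0.3, -0.1, -1.0]
finger_gap: 26.6
t 27.42 pos [ 411.1 -325.3  140.5] xang -1.067 F [ 0.3 -0.1 -1. ] gap 26.6 tilt 0.001 q [-0.17  0.54  1.15  1.75 -0.53  1.2   0.05]
target [ 411.8 -325.1  121. ] tool shift mm [ 0.2 -0.6 19.5] yaw to jaw=cy -0.002
```

```bash
python3 -m creep '[[0,0,0.008,0],[0,0,0.008,0],[0,0,0.006,0],[0,0,0.005,0],[0,0,0.005,0]]'
python3 -c "
from h import *
go(W((47.5+20,70,81)))"
python3 -m creep '[[0,0,0.005,0],[0,0,0.005,0],[0,0,0.005,0]]'
python3 -c "
from h import *
go(W((47.5+20,70,81)))"
```

```text
time: 27.83
position: [410.3, -325.5, 108.7]
ee_rot: [2.705, -1.597, -0.001]
wrist_force: [-4.8, 2.5, 9.1]
finger_gap: 26.9
t 27.83 pos [ 410.3 -325.5  108.7] xang -1.066 F [-4.8  2.5  9.1] gap 26.9 tilt 0.001 q [-0.15  0.58  1.11  1.79 -0.57  1.14  0.09]
target [ 411.8 -325.1   81. ] tool shift mm [ 0.4 -1.4 27.7] yaw to jaw=cy -0.001
time: 28.08
position: [411.3, -325.2, 93.4]
ee_rot: [-2.705, 1.596, -0.001]
wrist_force: [-2.1, 1.8, 10.9]
finger_gap: 27.4
t 28.08 pos [ 411.3 -325.2   93.4] xang -1.066 F [-2.1  1.8 10.9] gap 27.4 tilt 0.001 q [-0.13  0.59  1.1   1.8  -0.59  1.11  0.1 ]
target [ 411.8 -325.1   81. ] tool shift mm [ 0.2 -0.4 12.4] yaw to jaw=cy -0.001
```

```bash
python3 -m creep '[[0,0,0.005,0],[0,0,0.005,0],[0,0,0.004,0],[0,0,0,0]]'
python3 -m creep '[[0,-0.002,0,0],[0,-0.002,0,0],[0,-0.002,0,0],[0,0,0,0]]'
python3 -c "
from h import *
go(W((47.5+14,70,81)))"
```

```text
time: 28.42
position: [409.7, -324.6, 77.2]
ee_rot: [2.703, -1.597, -0.005]
wrist_force: [-2.7, -1.9, -3.2]
finger_gap: 26.5
time: 28.75
position: [410.0, -324.4, 77.3]
ee_rot: [2.695, -1.598, -0.011]
wrist_force: [-10.0, -5.6, -4.4]
finger_gap: 26.9
t 28.75 pos [ 410.  -324.4   77.3] xang -1.071 F [-10.   -5.6  -4.4] gap 26.9 tilt 0.011 q [-0.13  0.62  1.08  1.82 -0.6   1.09  0.1 ]
target [ 417.  -322.2   81. ] tool shift mm [ 1.5 -7.2 -3.8] yaw to jaw=cy -0.006
```

```bash
python3 -m creep '[[0,-0.002,0,0],[0,-0.002,0,0],[0,-0.002,0,0],[0,0,0,0]]'
python3 -c "
from h import *
go(W((47.5+14,70,81)))"
```

```text
time: 29.08
position: [410.7, -323.9, 76.8]
ee_rot: [2.687, -1.6, -0.018]
wrist_force: [-17.5, -9.0, -5.3]
finger_gap: 26.6
t 29.08 pos [ 410.7 -323.9   76.8] xang -1.074 F [-17.5  -9.   -5.3] gap 26.6 tilt 0.018 q [-0.13  0.62  1.08  1.81 -0.6   1.09  0.09]
target [ 417.  -322.2   81. ] tool shift mm [ 1.5 -6.3 -4.3] yaw to jaw=cy -0.009
```

```bash
python3 -m creep '[[0,0.008,0,0],[0,0.02,0,0],[0,0.02,-0.02,0],[0,0,-0.04,0],[0,0,-0.04,0],[0,0,-0.035,0],[-0.02,0,-0.02,0],[-0.03,0,0,0]]'
python3 -c "
from h import *
go((432,20,230))"
```

```text
time: 29.75
position: [358.9, -302.3, 238.5]
ee_rot: [2.701, -1.597, 0.018]
wrist_force: [-0.3, 0.6, 1.0]
finger_gap: 26.8
t 29.75 pos [ 358.9 -302.3  238.5] xang -1.068 F [-0.3  0.6  1. ] gap 26.8 tilt 0.012 q [-0.37  0.26  1.26  1.75 -0.26  1.31 -0.12]
target [432  20 230] tool shift mm [-247.3 -219.3    6.1] yaw to jaw=cy -0.003
```

```bash
python3 -m creep '[[-0.028,-0.025,0,0],[-0.028,-0.025,0,0],[-0.028,-0.025,0,0],[-0.028,-0.025,0,0],[-0.028,-0.025,0,0],[-0.028,-0.025,0,0],[-0.028,-0.025,0,0],[-0.028,-0.025,0,0]]'
python3 - <<'E'
from h import *
go((432,20,230))
cv2.imwrite("pics/s12.png",imaging.read_camera("scene")[:,:,::-1])
crop("scene","pics/s12c.png",180,100,320,220,5,"pics/s12.png")
E
```

```text
time: 30.42
position: [422.7, -2.0, 234.1]
ee_rot: [-2.704, 1.592, 0.001]
wrist_force: [0.7, -0.1, 0.1]
finger_gap: 27.0
t 30.42 pos [422.7  -2.  234.1] xang -1.064 F [ 0.7 -0.1  0.1] gap 27.0 tilt 0.004 q [-1.05  0.04  1.07  1.85 -0.04  1.27 -1.03]
target [432  20 230] tool shift mm [-14.7 -18.8   4.2] yaw to jaw=cy 0.001
```

View pics/s12c.png

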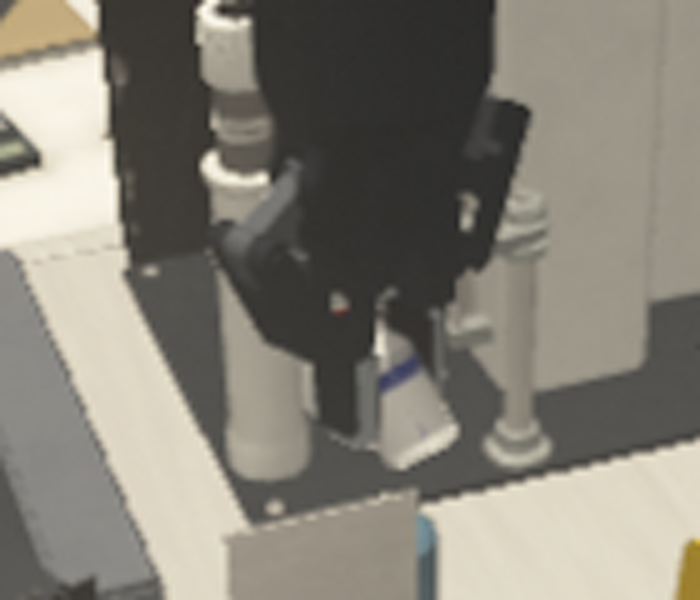

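```bash
python3 - <<'E'
from h import *
from scipy.optimize import least_squares
s=sensors.get_state();P=s["position"];f=np.array([.875,.484,0])
obs=[(0,(264.6,189)),(57,(247.5,160.2))]
def fun(v):
    al,b,h=v
    ax=np.cos(al)*np.array([0,0,1])+np.sin(al)*f
    B=P+b*f+h*np.array([0,0,1])
    return np.concatenate([np.subtract(proj("scene",B+t*ax),o) for t,o in obs])
for a0 in(-.5,.5):
    r=least_squares(fun,[a0,0,-13]);print(r.x,r.cost)
print(proj("scene",P),proj("scene",P+[0,0,50]),proj("scene",P+50*f))
E
```

```text
[  0.71675511 -32.48285519   3.88956671] 0.020670784977382988
[  0.71675511 -32.48285485   3.88956622] 0.020670784977383307
(np.float64(250.51740332232413), np.float64(183.99869498579744)) (np.float64(249.56188854490782), np.float64(159.48038388891072)) (np.float64(229.87240437425277), np.float64(173.8208979480217))
```

```bash
python3 - <<'E'
from h import *
crop("scene","pics/s12d.png",215,140,285,200,11,"pics/s12.png")
E
```

```text
(no output)
```

View pics/s12d.png

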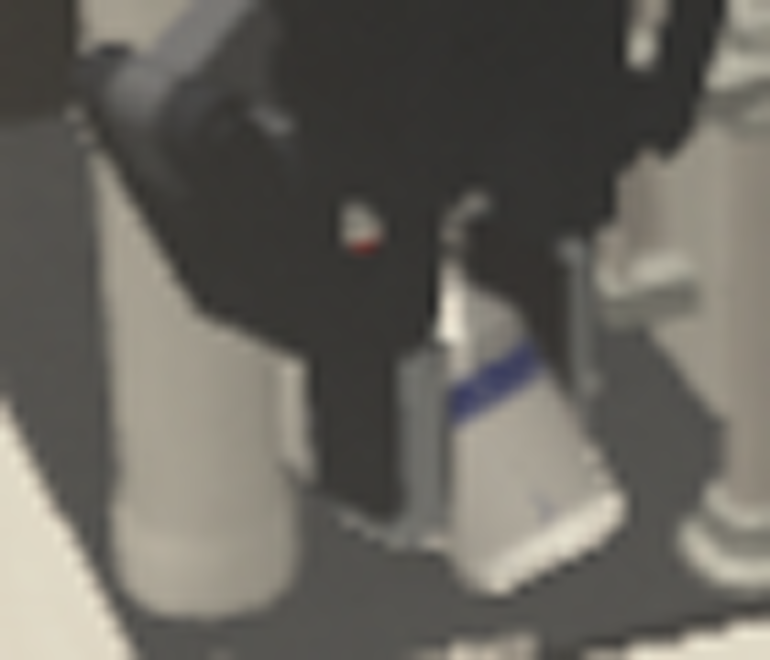

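```bash
python3 -c "
from h import *
go(W((-63,73,200)))"
python3 -m creep '[[0,0,0,0]]'
python3 -c "
from h import *
go(W((-63,73,200)))"
```

```text
t 30.47 pos [424.2   7.8 233.8] xang -1.052 F [0.3 7.6 0.4] gap 27.1 tilt 0.008 q [-1.06  0.05  1.06  1.85 -0.05  1.27 -1.04]
target [ 527.4 -264.5  200. ] tool shift mm [287.8  45.7  32. ] yaw to jaw=cy 0.013
time: 30.55
position: [423.1, 0.6, 233.6]
ee_rot: [-2.713, 1.581, 0.001]
wrist_force: [-1.2, -1.0, 0.1]
finger_gap: 27.0
t 30.55 pos [423.1   0.6 233.6] xang -1.055 F [-1.2 -1.   0.1] gap 27.0 tilt 0.002 q [-1.05  0.05  1.07  1.85 -0.04  1.27 -1.03]
target [ 527.4 -264.5  200. ] tool shift mm [282.1  39.9  33.2] yaw to jaw=cy 0.009
```

```bash
python3 - <<'E'
from h import *
s=sensors.get_state();P=s["position"];Rm=R.from_rotvec(s["ee_rot"]).as_matrix()
im=imaging.read_camera("scene")[:,:,::-1]
u0,v0,k=215,140,11
c=cv2.resize(im[v0:200,u0:285],None,fx=k,fy=k,interpolation=cv2.INTER_CUBIC)
for x in(-13.5,13.5):
  for y in(-11,11):
    for z in(0,-22):
      q=proj("scene",P+Rm@np.array([x,y,z]));cv2.circle(c,(int((q[0]+.5-u0)*k),int((q[1]+.5-v0)*k)),4,(0,255,0) if z==0 else (0,255,255),-1)
cv2.imwrite("pics/s13.png",c)
E
```

```text
(no output)
```

View pics/s13.png

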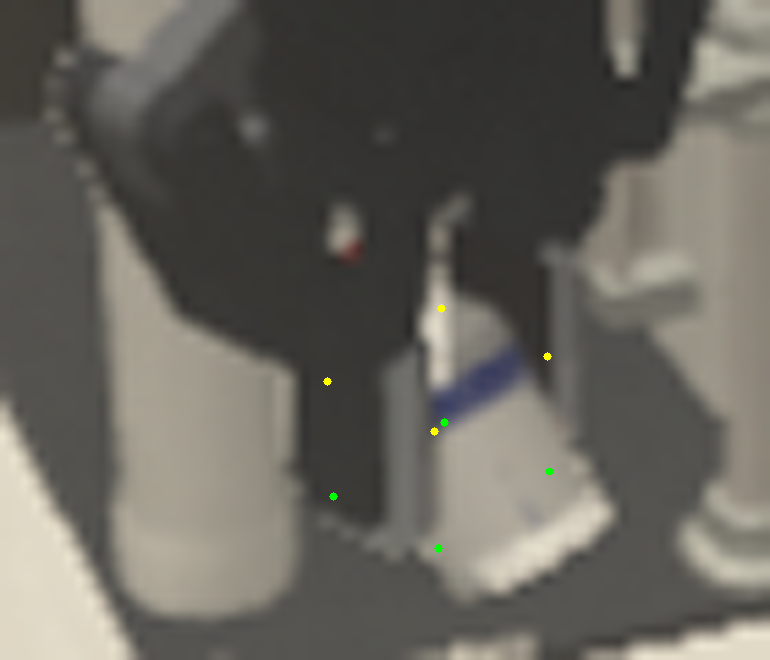

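```bash
python3 -m creep '[[0.03,0.004,0,-0.009],[0.037,0.006,0,0],[0.037,0.006,0,0],[0.037,0.005,0,0],[0.037,0.005,0,0],[0.037,0.005,0.005,0],[0.035,0.005,0.01,0],[0.025,0.003,0.015,0]]'
python3 -m creep '[[0,0,0.003,0],[0,0,0,0]]'
python3 -c "
from h import *
go(W((-65.5,73,150)))"
```

```text
time: 31.27
position: [523.4, -270.3, 204.7]
ee_rot: [2.707, -1.59, 0.007]
wrist_force: [-0.4, -0.1, 0.6]
finger_gap: 27.0
time: 31.43
position: [521.4, -266.8, 199.4]
ee_rot: [2.707, -1.591, -0.004]
wrist_force: [-0.2, 1.5, -0.4]
finger_gap: 26.7
t 31.43 pos [ 521.4 -266.8  199.4] xang -1.063 F [-0.2  1.5 -0.4] gap 26.7 tilt 0.003 q [-0.21  0.56  1.02  1.49 -0.48  1.36 -0.23]
target [ 529.6 -263.3  150. ] tool shift mm [ 1.  -9.  49.4] yaw to jaw=cy 0.002
```

```bash
python3 -m creep '[[0.001,-0.009,0.015,0],[0,0,0.02,0],[0,0,0.02,0],[0,0,0.01,0],[0,0,0,0],[0,0,0,0]]'
python3 -c "
from h import *
go(W((-65.5,73,90)))"
```

```text
time: 31.93
position: [532.1, -259.3, 135.8]
ee_rot: [-2.714, 1.581, 0.0]
wrist_force: [0.3, 0.2, 0.2]
finger_gap: 26.7
t 31.93 pos [ 532.1 -259.3  135.8] xang -1.055 F [0.3 0.2 0.2] gap 26.7 tilt 0.001 q [-0.2   0.62  0.97  1.56 -0.54  1.25 -0.2 ]
target [ 529.6 -263.3   90. ] tool shift mm [ 2.3  4.3 45.8] yaw to jaw=cy 0.01
```

```bash
python3 -m creep '[[0.002,0.004,0.01,0.01],[0,0,0.015,0],[0,0,0.012,0],[0,0,0.006,0],[0,0,0,0],[0,0,0,0]]'
python3 -c "
from h import *
go(W((-65.5,73,68)))"
```

```text
time: 32.43
position: [529.3, -264.3, 92.7]
ee_rot: [2.705, -1.598, -0.0]
wrist_force: [-0.3, 0.5, 0.3]
finger_gap: 26.7
t 32.43 pos [ 529.3 -264.3   92.7] xang -1.067 F [-0.3  0.5  0.3] gap 26.7 tilt 0.000 q [-0.18  0.67  0.94  1.61 -0.58  1.17 -0.17]
target [ 529.6 -263.3   68. ] tool shift mm [-0.7 -0.8 24.7] yaw to jaw=cy -0.002
```

```bash
python3 -m creep '[[-0.001,0,0.008,0],[0,0,0.006,0],[0,0,0.004,0],[0,0,0,0],[0,0,0,0]]'
python3 -m creep '[[0,0,0.003,0],[0,0,0.002,0],[0,0,0,0]]'
python3 -c "
from h import *
go(W((-65.5,73,68)))"
```

```text
time: 32.85
position: [528.6, -263.3, 74.4]
ee_rot: [2.705, -1.598, -0.001]
wrist_force: [-0.1, -0.7, -0.4]
finger_gap: 27.2
time: 33.1
position: [528.5, -263.3, 69.3]
ee_rot: [-2.705, 1.598, 0.001]
wrist_force: [-0.1, -0.3, -0.6]
finger_gap: 26.7
t 33.10 pos [ 528.5 -263.3   69.3] xang -1.067 F [-0.1 -0.3 -0.6] gap 26.7 tilt 0.001 q [-0.17  0.69  0.93  1.64 -0.6   1.12 -0.15]
target [ 529.6 -263.3   68. ] tool shift mm [ 0.5 -0.9  1.3] yaw to jaw=cy -0.002
```

```bash
python3 -m creep '[[0,0,0.002,0],[0,0,0.001,0],[0,0,0,0]]'
python3 -m creep '[[0,0,0.001,0],[0,0,0.001,0],[0,0,0,0]]'
```

```text
time: 33.35
position: [529.6, -263.4, 67.3]
ee_rot: [-2.705, 1.597, -0.002]
wrist_force: [0.6, 1.0, 2.8]
finger_gap: 26.9
time: 33.6
position: [530.6, -263.3, 66.3]
ee_rot: [-2.704, 1.595, -0.005]
wrist_force: [1.7, 1.9, 7.0]
finger_gap: 27.0
```

```bash
python3 -m creep '[[0,0,0,0],[0,0,0,0],[0,0,0,0],[0,0,0,0],[0,0,0,0]]' -0.15
python3 -m creep '[[0,0,0,0],[0,0,0,0],[0,0,-0.004,0],[0,0,-0.008,0],[0,0,-0.012,0],[0,0,-0.02,0],[0,0,-0.03,0],[0,0,-0.03,0]]' 0.1
python3 -c "
from h import *
go((450,-20,230))"
```

```text
time: 34.02
position: [528.3, -263.4, 64.3]
ee_rot: [2.705, -1.598, -0.001]
wrist_force: [0.5, 0.4, -0.9]
finger_gap: 36.2
time: 34.68
position: [528.3, -263.4, 170.6]
ee_rot: [2.705, -1.598, -0.001]
wrist_force: [0.5, 0.9, 1.2]
finger_gap: 47.4
t 34.68 pos [ 528.3 -263.4  170.6] xang -1.067 F [0.5 0.9 1.2] gap 47.4 tilt 0.000 q [-0.21  0.59  1.    1.52 -0.51  1.31 -0.22]
target [450 -20 230] tool shift mm [-251.   -48.8  -59.4] yaw to jaw=cy -0.002
```

```bash
python3 -m creep '[[-0.03,0,-0.03,0],[-0.037,0,-0.03,0],[-0.037,0,0,0],[-0.037,0,0,0],[0,0,0,0]]'
python3 - <<'E'
from h import *
go(W((-126.7,73,100)))
cv2.imwrite("pics/t14.png",imaging.read_camera("top")[:,:,::-1])
crop("top","pics/t14c.png",300,120,430,225,6,"pics/t14.png")
E
```

```text
time: 35.1
position: [461.6, -134.3, 224.1]
ee_rot: [-2.709, 1.576, 0.012]
wrist_force: [-0.6, 1.4, -0.9]
finger_gap: 46.9
t 35.10 pos [ 461.6 -134.3  224.1] xang -1.054 F [-0.6  1.4 -0.9] gap 46.9 tilt 0.011 q [-0.66  0.3   1.15  1.73 -0.3   1.31 -0.5 ]
target [ 583.1 -233.7  100. ] tool shift mm [147.8 -56.1 122.7] yaw to jaw=cy 0.011
```

View pics/t14c.png

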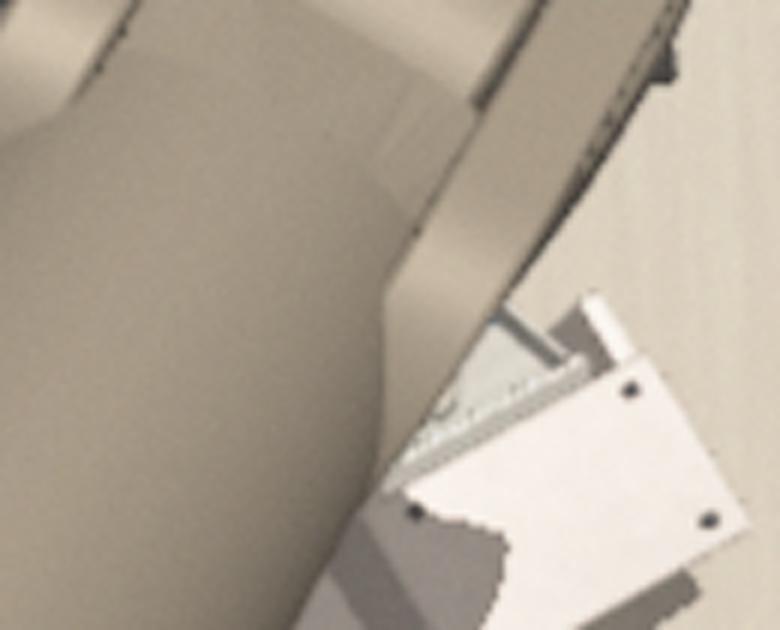

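Not far enough; a bit further.

```bash
python3 -m creep '[[-0.03,0,0,0],[-0.035,0,0,0],[-0.035,0,0,0],[-0.025,0,0,0]]' 0.2
python3 - <<'E'
from h import *
go(W((-126.7,73,100)))
cv2.imwrite("pics/t15.png",imaging.read_camera("top")[:,:,::-1])
crop("top","pics/t15c.png",300,120,430,225,6,"pics/t15.png")
E
```

```text
time: 35.48
position: [402.0, -34.6, 224.5]
ee_rot: [-2.703, 1.601, 0.001]
wrist_force: [0.1, -0.1, -0.5]
finger_gap: 51.4
t 35.48 pos [402.  -34.6 224.5] xang -1.069 F [ 0.1 -0.1 -0.5] gap 51.4 tilt 0.001 q [-1.14 -0.04  1.18  1.91  0.04  1.25 -1.04]
target [ 583.1 -233.7  100. ] tool shift mm [261.7 -63.1 124.4] yaw to jaw=cy -0.004
```

View pics/t15c.png

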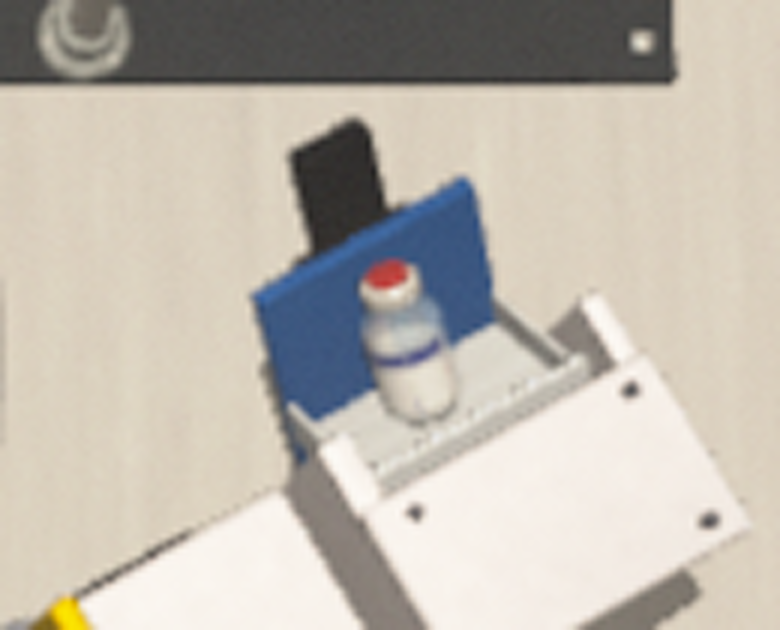

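```bash
python3 -m creep '[[0.03,-0.007,0,0],[0.034,-0.009,0,0],[0.034,-0.009,0,0],[0.034,-0.009,0,0],[0.034,-0.009,0,0],[0.034,-0.009,0.005,0],[0.034,-0.009,0.01,0],[0.025,-0.007,0.01,0]]' 0.2
python3 -m creep '[[0,0,0,0],[0,0,0,0]]'
python3 -c "
from h import *
go((590.5,-229.2,98))"
```

```text
time: 36.2
position: [586.2, -231.8, 199.2]
ee_rot: [2.7, -1.601, 0.003]
wrist_force: [-0.5, 1.5, -0.5]
finger_gap: 51.5
time: 36.37
position: [584.1, -229.8, 198.4]
ee_rot: [2.699, -1.602, -0.003]
wrist_force: [0.1, 1.0, 0.8]
finger_gap: 51.2
t 36.37 pos [ 584.1 -229.8  198.4] xang -1.071 F [0.1 1.  0.8] gap 51.2 tilt 0.004 q [-0.24  0.66  1.02  1.36 -0.55  1.43 -0.32]
target [ 590.5 -229.2   98. ] tool shift mm [  2.6  -6.2 100.4] yaw to jaw=cy -0.006
```

```bash
python3 -m creep '[[0.0025,-0.006,0.02,0],[0,0,0.025,0],[0,0,0.025,0],[0,0,0.015,0],[0,0,0.01,0],[0,0,0.004,0],[0,0,0,0]]'
python3 -c "
from h import *
go((590.5,-229.2,98))"
python3 -m creep '[[0,0,0,0],[0,0,0,0],[0,0,0,0],[0,0,0,0]]' -1 30
python3 -c "
from h import *
go((590.5,-229.2,98))"
```

```text
time: 36.95
position: [591.0, -225.1, 100.4]
ee_rot: [-2.705, 1.597, 0.002]
wrist_force: [-0.9, -0.1, 1.1]
finger_gap: 51.0
t 36.95 pos [ 591.  -225.1  100.4] xang -1.067 F [-0.9 -0.1  1.1] gap 51.0 tilt 0.001 q [-0.24  0.75  0.96  1.47 -0.63  1.25 -0.27]
target [ 590.5 -229.2   98. ] tool shift mm [3.4 2.4 2.4] yaw to jaw=cy -0.002
time: 37.28
position: [593.3, -228.7, 102.6]
ee_rot: [2.702, -1.598, 0.011]
wrist_force: [4.1, -4.4, 0.4]
finger_gap: 28.8
t 37.28 pos [ 593.3 -228.7  102.6] xang -1.068 F [ 4.1 -4.4  0.4] gap 28.8 tilt 0.007 q [-0.23  0.75  0.96  1.47 -0.63  1.25 -0.27]
target [ 590.5 -229.2   98. ] tool shift mm [-0.9  2.7  4.6] yaw to jaw=cy -0.003
```

```bash
python3 -m creep '[[-0.001,0.003,-0.002,0],[0,0.005,-0.0045,0],[0,0.005,-0.004,0],[0,0.0055,-0.004,0],[0,0.006,-0.004,0],[0,0.006,-0.003,0],[0,0.006,-0.0035,0],[0,0.006,-0.003,0]]'
python3 -m creep '[[0,0.006,-0.0025,0],[0,0.0065,-0.0025,0],[0,0.0065,-0.002,0],[0,0.0065,-0.0015,0],[0,0.0065,-0.001,0],[0,0.006,-0.001,0]]'
python3 -c "
from h import *
go((517,-270,136))"
```

```text
time: 37.95
position: [555.4, -249.4, 129.2]
ee_rot: [2.7, -1.598, 0.014]
wrist_force: [5.6, -6.9, -9.6]
finger_gap: 28.9
time: 38.45
position: [522.7, -267.4, 139.0]
ee_rot: [2.7, -1.598, 0.015]
wrist_force: [8.0, -9.8, -14.8]
finger_gap: 29.2
t 38.45 pos [ 522.7 -267.4  139. ] xang -1.069 F [  8.   -9.8 -14.8] gap 29.2 tilt 0.010 q [-0.22  0.62  1.02  1.58 -0.55  1.24 -0.17]
target [ 517 -270  136] tool shift mm [-0.5  6.3  3. ] yaw to jaw=cy -0.004
```

```bash
python3 -m creep '[[0.003,0.003,0.002,0],[0,0.003,0.001,0],[0,0.003,0,0],[0,0.002,0,0],[0,0,0,0]]'
python3 -c "
from h import *
go((517,-270,136))"
python3 -m creep '[[0,0.003,0,0],[0,0.002,0,0],[0,0,0,0]]'
python3 -c "
from h import *
go((517,-270,136))"
```

```text
time: 38.87
position: [518.0, -270.2, 139.0]
ee_rot: [-2.701, 1.591, -0.015]
wrist_force: [6.4, 2.5, 4.0]
finger_gap: 28.9
t 38.87 pos [ 518.  -270.2  139. ] xang -1.065 F [6.4 2.5 4. ] gap 28.9 tilt 0.012 q [-0.21  0.62  1.02  1.59 -0.56  1.24 -0.15]
target [ 517 -270  136] tool shift mm [-0.7  0.8  3. ] yaw to jaw=cy 0.0
time: 39.12
position: [518.0, -270.2, 139.0]
ee_rot: [-2.699, 1.584, -0.022]
wrist_force: [13.5, 3.3, 2.1]
finger_gap: 29.0
t 39.12 pos [ 518.  -270.2  139. ] xang -1.061 F [13.5  3.3  2.1] gap 29.0 tilt 0.019 q [-0.21  0.61  1.02  1.6  -0.56  1.24 -0.15]
target [ 517 -270  136] tool shift mm [-0.6  0.8  3. ] yaw to jaw=cy 0.004
```

```bash
python3 -m creep '[[0,-0.006,0,0],[0,0,0,0],[0,0,0,0],[0,0,-0.005,0],[0,0,-0.02,0],[0,0,-0.03,0],[0,0,-0.02,0],[0,0,0,0]]' 0.05
python3 -c "
from h import *
go(W((-38,-52,180)))"
```

```text
time: 39.78
position: [513.7, -274.2, 215.6]
ee_rot: [2.702, -1.6, 0.01]
wrist_force: [0.3, -1.4, -0.7]
finger_gap: 44.5
t 39.78 pos [ 513.7 -274.2  215.6] xang -1.069 F [ 0.3 -1.4 -0.7] gap 44.5 tilt 0.007 q [-0.23  0.55  1.07  1.48 -0.49  1.39 -0.2 ]
target [ 444.9 -167.3  180. ] tool shift mm [-127.     9.    34.8] yaw to jaw=cy -0.004
```

```bash
python3 -m creep '[[-0.025,0.002,0,0],[-0.035,0.002,0,0],[-0.035,0.002,0.01,0],[-0.03,0.003,0.02,0],[0,0,0,0],[0,0,0,0]]' -1
python3 - <<'E'
from h import *
go(W((-38,-52,86)))
cv2.imwrite("pics/t16.png",imaging.read_camera("top")[:,:,::-1])
crop("top","pics/t16c.png",280,140,440,260,5,"pics/t16.png")
E
```

```text
time: 40.28
position: [441.6, -162.7, 178.4]
ee_rot: [-2.705, 1.595, 0.013]
wrist_force: [-0.2, -0.5, 0.7]
finger_gap: -0.0
t 40.28 pos [ 441.6 -162.7  178.4] xang -1.065 F [-0.2 -0.5  0.7] gap -0.0 tilt 0.009 q [-0.62  0.35  1.19  1.83 -0.35  1.21 -0.38]
target [ 444.9 -167.3   86. ] tool shift mm [ 6.4 -1.1 92.3] yaw to jaw=cy -0.0
```

View pics/t16c.png

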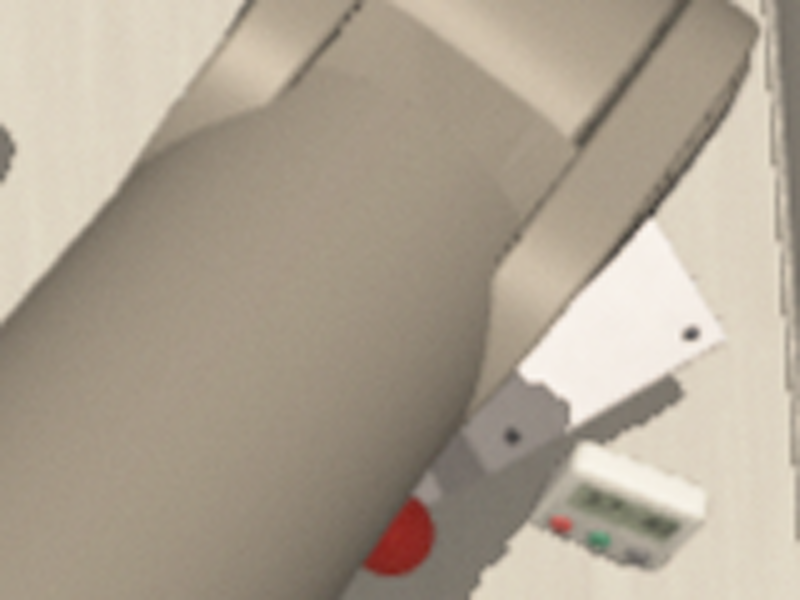

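```bash
python3 -m creep '[[-0.035,0,-0.02,0],[-0.037,0,-0.02,0],[-0.037,0,0,0],[-0.035,0,0,0]]' -1
python3 - <<'E'
from h import *
cv2.imwrite("pics/t17.png",imaging.read_camera("top")[:,:,::-1])
go(W((-38,-52,180)))
crop("top","pics/t17c.png",290,150,430,255,5,"pics/t17.png")
E
```

```text
time: 40.67
position: [386.0, -58.0, 220.7]
ee_rot: [2.698, -1.609, 0.001]
wrist_force: [-0.2, 0.5, -0.8]
finger_gap: -0.1
t 40.72 pos [382.9 -51.  220.3] xang -1.068 F [-2.4  4.2 -1. ] gap 0.1 tilt 0.013 q [-1.15 -0.13  1.17  1.95  0.12  1.25 -1.09]
target [ 444.9 -167.3  180. ] tool shift mm [132.3   1.8  38.7] yaw to jaw=cy -0.003
```

View pics/t17c.png

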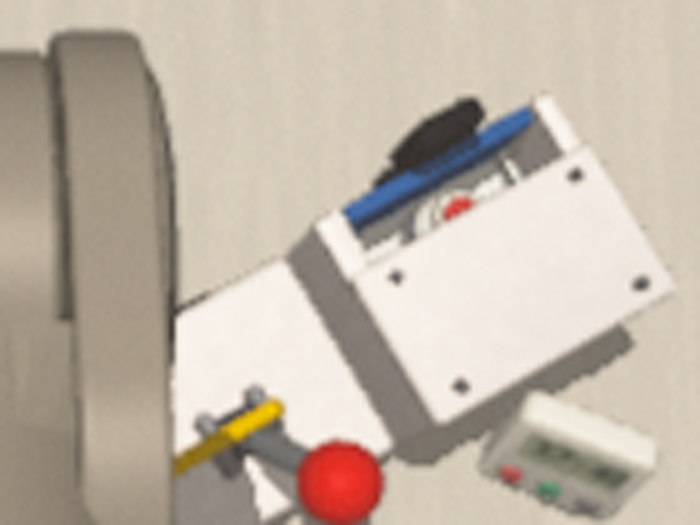

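```bash
python3 -m creep '[[0.03,0,0.005,0],[0.037,0,0.015,0],[0.037,0.001,0.015,0],[0.03,0.001,0.005,0],[0,0,0,0],[0,0,0,0]]' -1
python3 -c "
from h import *
go(W((-38,-52,100)))"
```

```text
time: 41.22
position: [436.0, -159.5, 187.9]
ee_rot: [2.691, -1.611, -0.008]
wrist_force: [0.0, 0.7, 0.0]
finger_gap: 0.0
t 41.22 pos [ 436.  -159.5  187.9] xang -1.079 F [0.  0.7 0. ] gap 0.0 tilt 0.008 q [-0.66  0.32  1.21  1.83 -0.32  1.22 -0.43]
target [ 444.9 -167.3  100. ] tool shift mm [11.2 -4.9 87.9] yaw to jaw=cy -0.014
```

```bash
python3 -m creep '[[0.013,-0.005,0,0],[0,0,0.015,0],[0,0,0.025,0],[0,0,0.025,0],[0,0,0.015,0],[0,0,0.01,0],[0,0,0,0]]' -1
python3 -c "
from h import *
go(W((-38,-52,90)))"
```

```text
time: 41.8
position: [445.5, -161.0, 96.3]
ee_rot: [2.704, -1.598, -0.016]
wrist_force: [-1.0, -0.1, -0.1]
finger_gap: -0.1
t 41.80 pos [ 445.5 -161.    96.3] xang -1.067 F [-1.  -0.1 -0.1] gap -0.1 tilt 0.010 q [-0.51  0.47  1.08  1.92 -0.47  1.05 -0.29]
target [ 444.9 -167.3   90. ] tool shift mm [5.3 3.5 6.3] yaw to jaw=cy -0.002
```

```bash
python3 -m creep '[[-0.008,0.003,0.004,0],[-0.01,0,0.004,0],[-0.01,0,0,0],[-0.01,0,0,0],[-0.01,0,0,0],[-0.01,0,0,0]]' -1
python3 -c "
from h import *
go(W((-38,-100,88)))"
```

```text
time: 42.3
position: [417.3, -113.9, 91.6]
ee_rot: [-2.703, 1.6, 0.002]
wrist_force: [1.5, -2.4, 0.6]
finger_gap: 0.0
t 42.30 pos [ 417.3 -113.9   91.6] xang -1.069 F [ 1.5 -2.4  0.6] gap 0.0 tilt 0.002 q [-0.69  0.38  1.14  2.04 -0.42  0.98 -0.4 ]
target [ 421.7 -125.3   88. ] tool shift mm [12.1  1.7  3.6] yaw to jaw=cy -0.004
```

```bash
python3 -m creep '[[-0.01,0,0.002,0],[-0.01,0,0.002,0],[-0.01,0,0.001,0],[-0.008,0,0,0],[0,0,0,0]]' -1
python3 -c "
from h import *
go(W((-38,-150,86)))"
```

```text
time: 42.72
position: [401.8, -83.0, 88.2]
ee_rot: [2.704, -1.599, 0.009]
wrist_force: [1.7, -6.9, 6.2]
finger_gap: 0.1
t 42.72 pos [401.8 -83.   88.2] xang -1.068 F [ 1.7 -6.9  6.2] gap 0.1 tilt 0.006 q [-0.83  0.33  1.19  2.1  -0.38  0.94 -0.5 ]
target [397.5 -81.6  86. ] tool shift mm [-3.4  3.1  2.2] yaw to jaw=cy -0.003
```

```bash
python3 -m creep '[[-0.004,0,0.002,0],[-0.004,0,0.002,0],[0,0,0,0]]' -1
python3 -c "
from h import *
go(W((-38,-150,86)))"
python3 -m creep '[[0.008,0,-0.015,0],[0.01,0,-0.03,0],[0,0,-0.035,0],[0,0,-0.035,0],[0,0,-0.025,0],[-0.02,0,0,0],[-0.03,0,0,0],[-0.03,0,0,0]]' -1
python3 - <<'E'
from h import *
cv2.imwrite("pics/t18.png",imaging.read_camera("top")[:,:,::-1])
cv2.imwrite("pics/s18.png",imaging.read_camera("scene")[:,:,::-1])
st()
crop("top","pics/t18c.png",280,160,440,280,5,"pics/t18.png")
crop("scene","pics/s18c.png",270,150,390,290,5,"pics/s18.png")
E
```

```text
time: 42.97
position: [401.7, -82.3, 86.9]
ee_rot: [2.699, -1.601, 0.026]
wrist_force: [2.4, -14.7, 19.9]
finger_gap: -0.1
t 42.97 pos [401.7 -82.3  86.9] xang -1.071 F [  2.4 -14.7  19.9] gap -0.1 tilt 0.017 q [-0.84  0.33  1.19  2.11 -0.38  0.92 -0.51]
target [397.5 -81.6  86. ] tool shift mm [-2.7  3.4  0.9] yaw to jaw=cy -0.006
time: 43.63
position: [365.0, -18.5, 222.8]
ee_rot: [-2.696, 1.601, 0.009]
wrist_force: [0.0, 2.0, -0.9]
finger_gap: -0.1
t 43.73 pos [362.8 -13.5 221.8] xang -1.058 F [-0.   0.2 -0.2] gap -0.4 tilt 0.012 q [-1.14 -0.2   1.01  1.99  0.17  1.27 -1.25]
```

View pics/t18c.png

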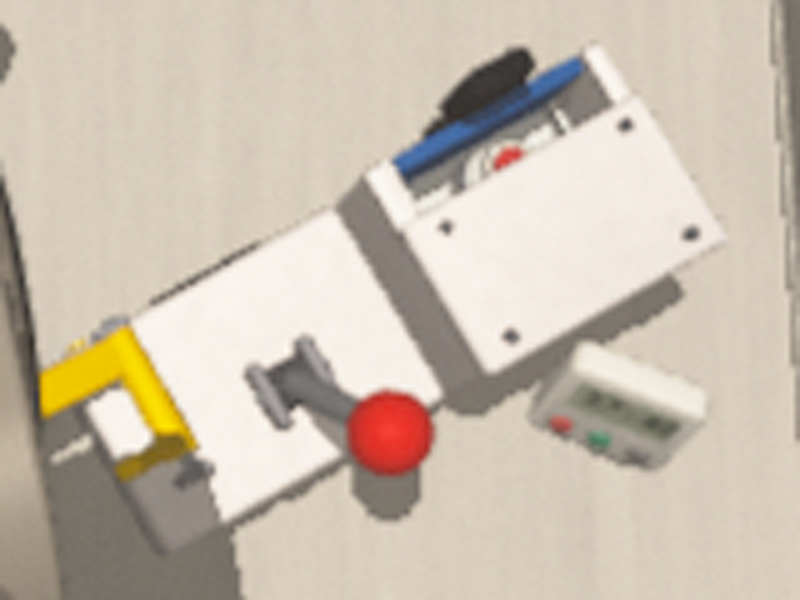

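View pics/s18c.png

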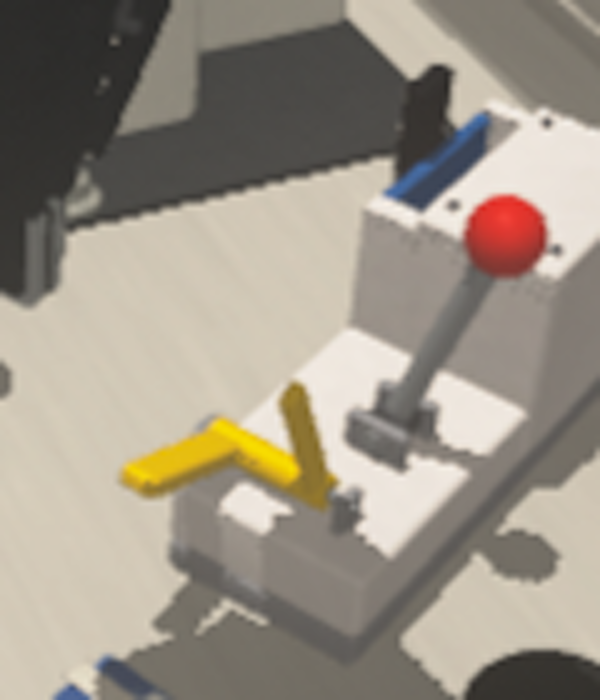

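```bash
python3 - <<'E'
from h import *
o1,d1=ray("top",357.6,246.2);o2,d2=ray("scene",370.9,196.6)
t=np.linalg.lstsq(np.c_[d1,-d2],o2-o1,rcond=None)[0];print(o1+t[0]*d1,o2+t[1]*d2)
b=atz("top",357.6,246.2,176.6);print(b);go((b[0],b[1],230))
q=Q;c,s=np.cos(q[2]),np.sin(q[2]);d=b[:2]-q[:2];print(c*d[0]+s*d[1],-s*d[0]+c*d[1])
E
```

```text
[ 375.3923938  -213.48138651  180.03140899] [ 374.41607098 -214.98721883  180.24979597]
[ 375.66968364 -214.15881881  176.6       ]
t 43.73 pos [362.8 -13.5 221.8] xang -1.058 F [-0.   0.2 -0.2] gap -0.4 tilt 0.012 q [-1.14 -0.2   1.01  1.99  0.17  1.27 -1.25]
target [ 375.7 -214.2  230. ] tool shift mm [181.1  87.2 -10.3] yaw to jaw=cy 0.007
45.30278489417262 -44.578146871258994
```

```bash
python3 -m creep '[[0.02,0.01,-0.005,0],[0.035,0.016,-0.005,0],[0.035,0.016,0,0],[0.035,0.016,0,0],[0.035,0.017,0,0],[0.02,0.01,0,0.007],[0,0,0,0],[0,0,0,0]]' 0.3
python3 -c "
from h import *
go((375.4,-214.2,160))"
```

```text
time: 44.4
position: [374.0, -198.4, 231.9]
ee_rot: [2.69, -1.618, -0.015]
wrist_force: [-0.6, 0.0, 0.4]
finger_gap: 55.5
t 44.40 pos [ 374.  -198.4  231.9] xang -1.083 F [-0.6  0.   0.4] gap 55.5 tilt 0.010 q [-0.74  0.1   1.29  1.85 -0.1   1.28 -0.51]
target [ 375.4 -214.2  160. ] tool shift mm [15.1  5.7 71.8] yaw to jaw=cy -0.018
```

```bash
python3 -m creep '[[0.006,0.002,0.01,0],[0.006,0.002,0.01,0],[0.003,0.001,0.005,0],[0,0,0,0],[0,0,0,0]]'
python3 -c "
from h import *
go((375.4,-214.2,160))"
```

```text
time: 44.82
position: [377.5, -210.2, 206.5]
ee_rot: [-2.698, 1.608, 0.017]
wrist_force: [0.6, 0.1, 0.7]
finger_gap: 55.5
t 44.82 pos [ 377.5 -210.2  206.5] xang -1.075 F [0.6 0.1 0.7] gap 55.5 tilt 0.011 q [-0.63  0.19  1.27  1.87 -0.19  1.23 -0.38]
target [ 375.4 -214.2  160. ] tool shift mm [ 3.   3.5 46.5] yaw to jaw=cy -0.01
```

```bash
python3 -m creep '[[0.003,0.003,0.01,0],[0,0,0.015,0],[0,0,0.012,0],[0,0,0.008,0],[0,0,0,0],[0,0,0,0]]'
python3 -c "
from h import *
go((375.4,-214.2,160))"
```

```text
time: 45.32
position: [376.0, -214.6, 161.6]
ee_rot: [2.698, -1.609, -0.016]
wrist_force: [-0.2, 0.2, 1.3]
finger_gap: 55.8
t 45.32 pos [ 376.  -214.6  161.6] xang -1.075 F [-0.2  0.2  1.3] gap 55.8 tilt 0.010 q [-0.54  0.26  1.22  1.94 -0.27  1.13 -0.29]
target [ 375.4 -214.2  160. ] tool shift mm [-0.7  0.3  1.6] yaw to jaw=cy -0.011
```

Close on the ball.

```bash
python3 -m creep '[[0,0,0.002,0],[0,0,0,0],[0,0,0,0],[0,0,0,0],[0,0,0,0]]' -1 60
python3 -c "
from h import *
go((375.4,-214.2,160))
p=.3
for a in np.arange(0,.7,.05):
  l=.3-a; print(round(a,2), round(120*(np.sin(.3)-np.sin(l)),1), round(120*(np.cos(l)-np.cos(.3)),1))"
```

```text
time: 45.73
position: [376.9, -216.4, 160.4]
ee_rot: [2.696, -1.61, -0.01]
wrist_force: [1.8, -1.8, 4.5]
finger_gap: 28.9
t 45.73 pos [ 376.9 -216.4  160.4] xang -1.076 F [ 1.8 -1.8  4.5] gap 28.9 tilt 0.007 q [-0.54  0.27  1.22  1.94 -0.27  1.13 -0.29]
target [ 375.4 -214.2  160. ] tool shift mm [-2.7  0.3  0.4] yaw to jaw=cy -0.012
0.0 0.0 0.0
0.05 5.8 1.6
0.1 11.6 3.0
0.15 17.5 4.0
0.2 23.5 4.8
0.25 29.5 5.2
0.3 35.5 5.4
0.35 41.5 5.2
0.4 47.4 4.8
0.45 53.4 4.0
0.5 59.3 3.0
0.55 65.2 1.6
0.6 70.9 0.0
0.65 76.6 -1.9
```

```bash
python3 -m creep '[[0.001,-0.006,-0.0016,0],[0.001,-0.006,-0.0014,0],[0,-0.006,-0.001,0],[0,-0.006,-0.0008,0],[0,-0.006,-0.0004,0],[0,-0.006,-0.0002,0]]' -1 60
python3 -c "
from h import *
st()"
python3 -m creep '[[0,-0.006,0.0002,0],[0,-0.006,0.0004,0],[0,-0.006,0.0008,0],[0,-0.006,0.001,0],[0,-0.006,0.0014,0],[0,-0.006,0.0016,0]]' -1 60
python3 -c "
from h import *
go((375.4,-214.2,160))"
```

```text
time: 46.23
position: [408.4, -198.7, 164.1]
ee_rot: [-2.697, 1.61, 0.019]
wrist_force: [0.3, 0.0, -0.4]
finger_gap: 12.6
t 46.23 pos [ 408.4 -198.7  164.1] xang -1.077 F [ 0.3  0.  -0.4] gap 12.6 tilt 0.012 q [-0.53  0.32  1.18  1.88 -0.32  1.16 -0.32]
time: 46.73
position: [440.6, -182.2, 158.6]
ee_rot: [2.697, -1.609, -0.017]
wrist_force: [0.1, 0.4, 0.7]
finger_gap: -0.0
t 46.73 pos [ 440.6 -182.2  158.6] xang -1.076 F [0.1 0.4 0.7] gap -0.0 tilt 0.011 q [-0.52  0.38  1.14  1.84 -0.38  1.17 -0.34]
target [ 375.4 -214.2  160. ] tool shift mm [-2.8 72.6 -1. ] yaw to jaw=cy -0.011
```

```bash
python3 - <<'E'
from h import *
cv2.imwrite("pics/t19.png",imaging.read_camera("top")[:,:,::-1])
cv2.imwrite("pics/s19.png",imaging.read_camera("scene")[:,:,::-1])
crop("top","pics/t19c.png",300,180,440,285,5,"pics/t19.png")
E
```

```text
(no output)
```

View pics/t19c.png

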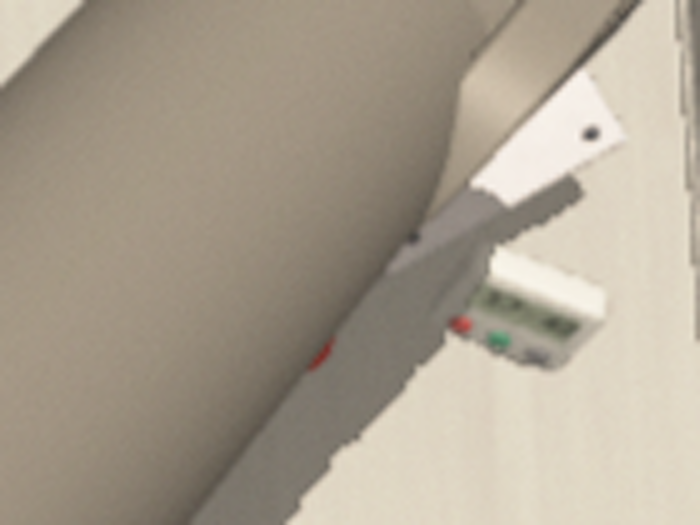

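View pics/s19.png

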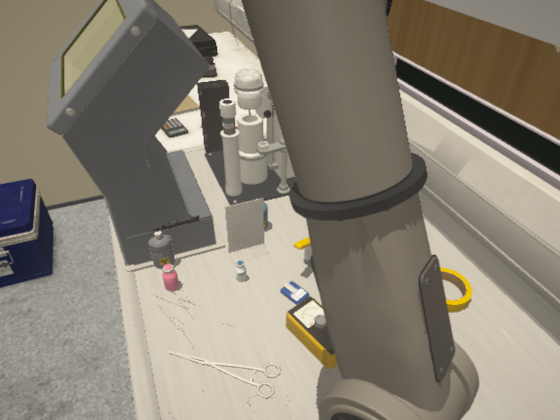

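```bash
python3 -m creep '[[0,0,-0.02,0],[0,0.005,-0.025,0],[0.002,0.02,0,0],[0.002,0.02,0,0],[0,0.02,0,0],[0,0.008,0,0],[0,0,0,0],[0,0,0,0]]' 0.3
python3 -c "
from h import *
go((376.2,-215.7,155))"
```

```text
time: 47.5
position: [378.6, -220.5, 204.3]
ee_rot: [-2.696, 1.61, 0.015]
wrist_force: [-0.1, 0.1, -1.0]
finger_gap: 55.9
t 47.50 pos [ 378.6 -220.5  204.3] xang -1.076 F [-0.1  0.1 -1. ] gap 55.9 tilt 0.010 q [-0.56  0.2   1.22  1.86 -0.2   1.23 -0.35]
target [ 376.2 -215.7  155. ] tool shift mm [-5.  -0.4 49.4] yaw to jaw=cy -0.012
```

```bash
python3 -m creep '[[-0.004,0,0.015,0],[-0.001,0,0.015,0],[0,0,0.012,0],[0,0,0.008,0],[0,0,0.002,0],[0,0,0,0]]'
python3 -m creep '[[0,0,0,0],[0,0,0,0],[0,0,0,0],[0,0,0,0],[0,0,0,0]]' -1 40
python3 -c "
from h import *
go((376.2,-215.7,155))"
```

```text
time: 48.0
position: [375.5, -216.0, 151.8]
ee_rot: [2.697, -1.608, -0.018]
wrist_force: [-0.8, -0.1, -0.7]
finger_gap: 55.4
time: 48.42
position: [376.0, -216.9, 153.1]
ee_rot: [2.697, -1.61, -0.013]
wrist_force: [0.8, 0.4, 4.1]
finger_gap: 30.1
t 48.42 pos [ 376.  -216.9  153.1] xang -1.076 F [0.8 0.4 4.1] gap 30.1 tilt 0.008 q [-0.51  0.27  1.18  1.95 -0.28  1.11 -0.29]
target [ 376.2 -215.7  155. ] tool shift mm [-1.  -0.8 -1.9] yaw to jaw=cy -0.011
```

```bash
python3 -m creep '[[0,0,0,0],[0,-0.004,-0.001,0],[0,-0.004,-0.001,0],[0,-0.004,-0.001,0]]' -1 90
python3 -c "
from h import *
st()"
```

```text
time: 48.75
position: [383.4, -212.8, 155.6]
ee_rot: [2.692, -1.61, -0.02]
wrist_force: [-6.5, -3.1, 6.8]
finger_gap: 28.6
t 48.75 pos [ 383.4 -212.8  155.6] xang -1.078 F [-6.5 -3.1  6.8] gap 28.6 tilt 0.014 q [-0.51  0.28  1.17  1.93 -0.28  1.13 -0.3 ]
```

```bash
python3 -m creep '[[0,-0.005,-0.002,0],[0,-0.005,-0.0015,0],[0,-0.005,-0.001,0],[0,-0.005,-0.001,0]]' -1 90
python3 -c "
from h import *
st()"
```

```text
time: 49.08
position: [400.4, -203.3, 159.2]
ee_rot: [2.692, -1.605, -0.021]
wrist_force: [-2.3, -5.7, -7.6]
finger_gap: 28.7
t 49.08 pos [ 400.4 -203.3  159.2] xang -1.076 F [-2.3 -5.7 -7.6] gap 28.7 tilt 0.016 q [-0.52  0.31  1.16  1.9  -0.3   1.15 -0.32]
```

```bash
python3 -m creep '[[0,-0.005,0.0005,0],[0,-0.005,0,0],[0,-0.005,0,0],[0,-0.005,0.0005,0],[0,-0.005,0.0005,0]]' -1 90
python3 -c "
from h import *
st()"
```

```text
time: 49.5
position: [426.6, -188.1, 158.7]
ee_rot: [-2.699, 1.607, 0.016]
wrist_force: [0.2, 0.5, -0.3]
finger_gap: -0.0
t 49.50 pos [ 426.6 -188.1  158.7] xang -1.074 F [ 0.2  0.5 -0.3] gap -0.0 tilt 0.010 q [-0.52  0.35  1.13  1.86 -0.34  1.16 -0.34]
```

```bash
python3 -m creep '[[0,0,-0.025,0],[0,0,-0.025,-0.12],[0,0,-0.005,-0.12],[0,0,0,-0.12],[0,0,0,-0.12],[0,0,0,-0.12],[0,0,0,-0.12],[0,0,0,-0.12]]' 0.35
python3 -m creep '[[0,0,0,-0.12],[0,0,0,-0.12],[0,0,0,-0.12],[0,0,0,-0.12],[0,0,0,-0.12],[0,0,0,-0.12],[0,0,0,0]]'
python3 - <<'E'
from h import *
cv2.imwrite("pics/t20.png",imaging.read_camera("top")[:,:,::-1])
go((375.4,-215.5,205))
crop("top","pics/t20c.png",300,180,440,285,5,"pics/t20.png")
E
```

```text
time: 50.17
position: [426.9, -188.4, 214.0]
ee_rot: [-3.117, 0.356, 0.014]
wrist_force: [-0.9, -0.1, -0.1]
finger_gap: 57.3
time: 50.75
position: [426.8, -188.5, 213.9]
ee_rot: [-3.041, -0.757, 0.011]
wrist_force: [1.4, -0.2, 0.8]
finger_gap: 57.6
t 50.80 pos [ 426.7 -188.7  213.9] xang 0.483 F [ 0.6 -0.5  0.1] gap 57.8 tilt 0.010 q [-0.35  0.2   0.86  1.77 -0.16  1.25  1.03]
target [ 375.4 -215.5  205. ] tool shift mm [-57.8  -0.    9.2] yaw to jaw=cy 1.548
```

View pics/t20c.png

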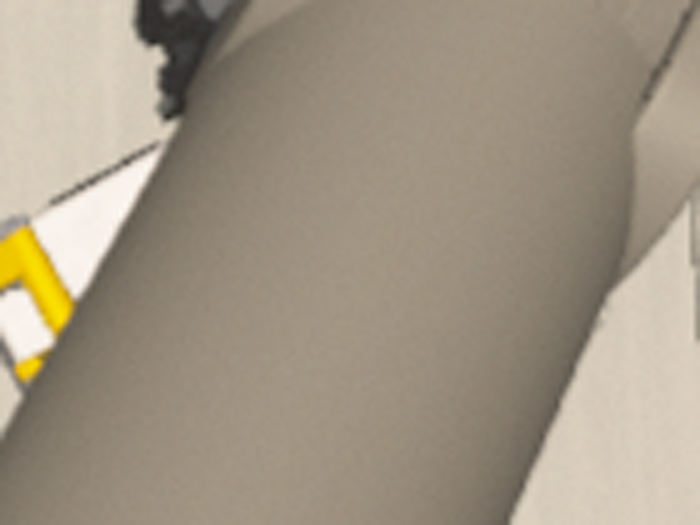

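```bash
python3 -m creep '[[-0.015,0,0,-0.02],[-0.02,0,0,0],[-0.015,0,0.005,0],[-0.008,0,0.003,0],[0,0,0,0],[0,0,0,0]]'
python3 -c "
from h import *
go((375.4,-215.5,156))"
```

```text
time: 51.3
position: [375.5, -216.7, 206.3]
ee_rot: [-3.036, -0.779, 0.011]
wrist_force: [1.2, -0.2, 0.4]
finger_gap: 57.7
t 51.30 pos [ 375.5 -216.7  206.3] xang 0.503 F [ 1.2 -0.2  0.4] gap 57.7 tilt 0.010 q [-0.32  0.12  0.89  1.86 -0.1   1.22  1.1 ]
target [ 375.4 -215.5  156. ] tool shift mm [ 0.8 -0.7 50.3] yaw to jaw=cy 1.568
```

```bash
python3 -m creep '[[0,0,0.015,0],[0,0,0.015,0],[0,0,0.012,0],[0,0,0.008,0],[0,0,0,0],[0,0,0,0]]'
python3 -m creep '[[0,0,0,0],[0,0,0,0],[0,0,0,0],[0,0,0,0],[0,0,0,0]]' -1 40
python3 -c "
from h import *
go((375.4,-215.5,156))"
```

```text
time: 51.8
position: [375.0, -216.7, 156.2]
ee_rot: [-3.036, -0.782, 0.013]
wrist_force: [-0.1, -0.2, 0.5]
finger_gap: 57.7
time: 52.22
position: [377.2, -216.4, 157.6]
ee_rot: [-3.036, -0.783, 0.004]
wrist_force: [4.7, 3.2, 5.0]
finger_gap: 29.8
t 52.22 pos [ 377.2 -216.4  157.6] xang 0.505 F [4.7 3.2 5. ] gap 29.8 tilt 0.006 q [-0.29  0.18  0.88  1.94 -0.16  1.1   1.16]
target [ 375.4 -215.5  156. ] tool shift mm [-1.1 -1.7  1.6] yaw to jaw=cy 1.57
```

```bash
python3 -m creep '[[0.004,0,-0.001,0],[0.005,0,-0.0015,0],[0.005,0,-0.001,0],[0.005,0,-0.001,0],[0.005,0,-0.0005,0],[0.005,0,-0.0003,0]]' -1 40
python3 -c "
from h import *
st()"
```

```text
time: 52.72
position: [393.7, -207.3, 161.4]
ee_rot: [-3.038, -0.775, 0.032]
wrist_force: [-9.4, -4.1, 11.7]
finger_gap: 29.7
t 52.72 pos [ 393.7 -207.3  161.4] xang 0.499 F [-9.4 -4.1 11.7] gap 29.7 tilt 0.021 q [-0.31  0.22  0.87  1.9  -0.17  1.13  1.13]
```

```bash
python3 -m creep '[[0.004,0,-0.002,0],[0.004,0,-0.001,0],[0.004,0,-0.0005,0],[0.004,0,0,0]]' -1 40
python3 -c "
from h import *
st()"
```

```text
time: 53.05
position: [407.7, -199.6, 164.4]
ee_rot: [-3.038, -0.775, 0.033]
wrist_force: [-10.6, -3.5, 9.9]
finger_gap: 29.8
t 53.05 pos [ 407.7 -199.6  164.4] xang 0.500 F [-10.6  -3.5   9.9] gap 29.8 tilt 0.022 q [-0.32  0.24  0.86  1.87 -0.18  1.14  1.11]
```

```bash
python3 -m creep '[[0.004,0,0,0],[0.004,0,0,0],[0.004,0,0.0002,0],[0.004,0,0.0003,0]]' -1 40
python3 -c "
from h import *
st()"
python3 -m creep '[[0.004,0,0.0004,0],[0.004,0,0.0005,0],[0.004,0,0.0006,0],[0.004,0,0.0008,0]]' -1 40
python3 -c "
from h import *
st()"
```

```text
time: 53.38
position: [422.0, -191.9, 164.3]
ee_rot: [-3.038, -0.775, 0.032]
wrist_force: [-10.1, -1.5, 13.2]
finger_gap: 29.8
t 53.38 pos [ 422.  -191.9  164.3] xang 0.500 F [-10.1  -1.5  13.2] gap 29.8 tilt 0.021 q [-0.32  0.26  0.85  1.85 -0.2   1.15  1.1 ]
time: 53.72
position: [436.0, -184.1, 161.0]
ee_rot: [-3.039, -0.775, 0.032]
wrist_force: [-7.7, -5.6, 4.4]
finger_gap: 29.7
t 53.72 pos [ 436.  -184.1  161. ] xang 0.500 F [-7.7 -5.6  4.4] gap 29.7 tilt 0.021 q [-0.33  0.29  0.84  1.83 -0.22  1.15  1.09]
```

```bash
python3 -m creep '[[0.004,0,0.001,0],[0.004,0,0.0012,0],[0.003,0,0.001,0],[0,0,0,0]]' -1 40
python3 -c "
from h import *
st()"
```

```text
time: 54.05
position: [445.0, -179.3, 157.9]
ee_rot: [-3.039, -0.775, 0.034]
wrist_force: [-10.6, -5.2, 6.5]
finger_gap: 29.7
t 54.05 pos [ 445.  -179.3  157.9] xang 0.500 F [-10.6  -5.2   6.5] gap 29.7 tilt 0.023 q [-0.33  0.31  0.83  1.82 -0.23  1.15  1.08]
```

```bash
python3 -m creep '[[0.003,0,0.0005,0],[0.003,0,0.0005,0],[0,0,0,0],[0,0,0,0]]' -1 50
python3 -c "
from h import *
st()"
```

```text
time: 54.38
position: [445.5, -179.0, 157.6]
ee_rot: [-3.038, -0.77, 0.046]
wrist_force: [-19.8, -7.1, 18.5]
finger_gap: 29.6
t 54.38 pos [ 445.5 -179.   157.6] xang 0.496 F [-19.8  -7.1  18.5] gap 29.6 tilt 0.030 q [-0.33  0.31  0.83  1.81 -0.24  1.16  1.08]
```

```bash
python3 -m creep '[[-0.001,0,-0.0015,0],[0,0,0,0],[0,0,0,0],[0,0,0,0],[0,0,0,0],[0,0,0,0]]' -1 50
python3 - <<'E'
from h import *
st()
cv2.imwrite("pics/t21.png",imaging.read_camera("top")[:,:,::-1])
cv2.imwrite("pics/s21.png",imaging.read_camera("scene")[:,:,::-1])
st()
E
```

```text
time: 54.88
position: [445.3, -179.1, 157.9]
ee_rot: [-3.039, -0.77, 0.044]
wrist_force: [-16.9, -8.2, 9.5]
finger_gap: 29.4
t 54.88 pos [ 445.3 -179.1  157.9] xang 0.496 F [-16.9  -8.2   9.5] gap 29.4 tilt 0.029 q [-0.33  0.31  0.83  1.81 -0.23  1.15  1.08]
t 54.98 pos [ 445.3 -179.1  157.8] xang 0.497 F [-16.2  -8.    8.9] gap 29.4 tilt 0.029 q [-0.33  0.31  0.83  1.81 -0.23  1.15  1.08]
```

View pics/t21.png

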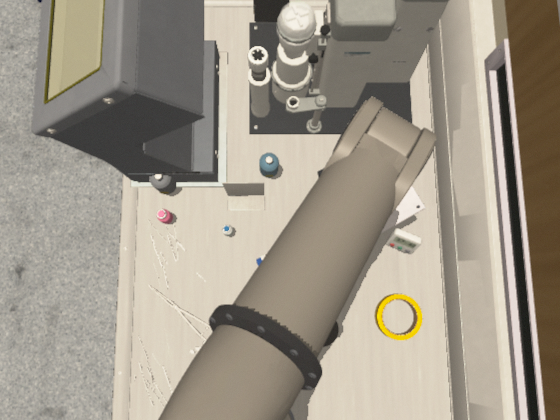

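View pics/s21.png

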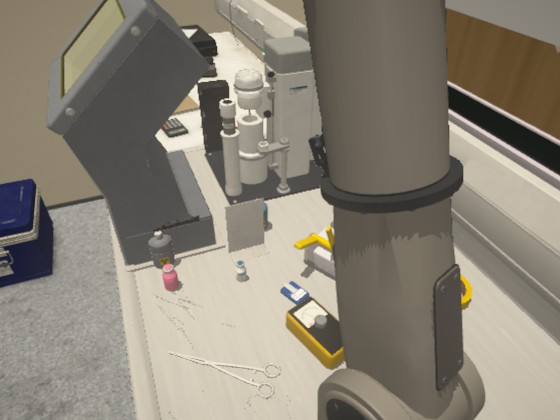

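The pictures show the blue vial still at (227,230) in the top view and the pink look-alike at (163,215). In the scene view the catch is still flipped over, at (315,243). The arm hides the ball, but the gap of 29.4 mm and the steady force show it is gripped and held at the stop, so I'm handing in.

```bash
python3 -c "
from bench import r
print(r.job_done())"
```

```text
the job is handed in; nothing more can be done
None
```

I finished the job in the order asked and handed it in at about 55 s. The red-capped vial is in the tray, the hatch is shut, the catch is flipped, and the lever is held fully forward with the ball gripped.

**What went wrong on the way**
- **Vial:** it toppled sideways at the first release in the open tray. I picked it up again, tilted it against the back edge of the counter's roof, and set it leaning on the panel. It stood up as the hatch shut.
- **Lever:** the ball slipped out of a grip across the counter's y twice, and the lever sprang back each time. I re-gripped it along the counter's x and pulled it to its stop.

**Last checks**
- **Hatch and vial:** the hatch stopped hard at the same point where I first gripped it shut. The top picture taken after the catch was flipped shows the red cap upright behind the panel.
- **Catch:** the pictures show it flipped right over, and it was still so just before hand-in.
- **Lever:** the ball travelled 77 mm, close to the 76.6 mm expected. More push then only raised the force. The finger gap held at 29.4 mm with about 20 N on the wrist.
- **Other vials:** the blue-capped vial and the pink look-alike have not moved.

In the final pictures the arm hides the ball and the hatch. The lever's last position therefore rests on the gap, force and travel readings, and the hatch and vial on the earlier picture.

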